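Empty the key-tag jig and lock the tags away

TASK

Empty the key-tag jig: lift the hold-down plate straight up off its two dowels, keeping it level all the time, and lay it flat on the middle of the rubber mat, then put every wooden tag, from the jig and from the counter, into the grey box. Once all the tags are in, shut the lid fully and then push the locking pin from the wooden block down through the holes of the lid's tab and the lug until its collar sits on the tab. Leave the pen cup, the carton and the marker where they are.

Things in the scene. Friction and masses are not known exactly. Their poses are not given: they have to be found in the camera images.
- jig: fixed white jig bed, 190 x 136 x 18 mm; origin at the centre of its underside, z up, x along the 190 mm length. Two upright steel dowels, 10 mm diameter and 30 mm tall above the bed's top, stand at x = +75 and -75 mm, y = 0. Four pockets 4 mm deep at x = +-36, y = +-32 mm, each fitting one tag lying along x; a tag in a pocket stands 8 mm proud of the bed's top
- plate_grip (a point): aluminium hold-down plate, 176 x 112 x 8 mm, about 0.35 kg (0.28 to 0.46), lying on the jig bed over the two dowels (1.5 mm play in its holes), with four windows through which the tags are seen. In its middle a black grip rib, 60 mm long along x, 14 mm wide along y, rises 36 mm above the plate's top. Point: in the rib, 28 mm above the plate's underside (20 mm above its top, 16 mm below the rib's top); x along the plate's length, z up
- mat_top (a point): fixed flat black rubber mat, 240 x 170 x 3 mm; point at the centre of its top face, x along its length
- tag0_mid (a point): starts in a jig pocket, may be absent; dark wooden key tag, 46 x 28 x 12 mm with a small brass eyelet drawn on its top face, 20 g. Point: its centre (6 mm above its underside); x along its 46 mm length, y along its 28 mm width, z up out of its face
- tag1_mid (a point): starts in a jig pocket, may be absent; dark wooden key tag, 46 x 28 x 12 mm with a small brass eyelet drawn on its top face, 20 g. Point: its centre (6 mm above its underside); x along its 46 mm length, y along its 28 mm width, z up out of its face
- tag2_mid (a point): starts in a jig pocket, may be absent; dark wooden key tag, 46 x 28 x 12 mm with a small brass eyelet drawn on its top face, 20 g. Point: its centre (6 mm above its underside); x along its 46 mm length, y along its 28 mm width, z up out of its face
- tag3_mid (a point): starts in a jig pocket, may be absent; dark wooden key tag, 46 x 28 x 12 mm with a small brass eyelet drawn on its top face, 20 g. Point: its centre (6 mm above its underside); x along its 46 mm length, y along its 28 mm width, z up out of its face
- tag4_mid (a point): starts lying on the counter between the robot and the jig; dark wooden key tag, 46 x 28 x 12 mm with a small brass eyelet drawn on its top face, 20 g. Point: its centre (6 mm above its underside); x along its 46 mm length, y along its 28 mm width, z up out of its face
- tag5_mid (a point): starts lying on the counter between the robot and the jig; dark wooden key tag, 46 x 28 x 12 mm with a small brass eyelet drawn on its top face, 20 g. Point: its centre (6 mm above its underside); x along its 46 mm length, y along its 28 mm width, z up out of its face
- box_floor (a point): fixed grey open box, outside 125 (x) x 180 (y) x 60 mm tall, walls 5 mm; point at the centre of its inner floor, 5 mm above the counter; x points away from the robot to the hinge side, y along the hinge, z up
- lid (a joint): angle of the box's lid (rad): 0 shut, 1.75 fully open (tipped a little past upright, to +x). Stiff hinge: the lid stays where it is left; it takes about 1 to 2.5 N at its free edge to move it
- hinge_line (a point): middle of the lid's hinge axis, at the +x rim of the box, 62 mm above the counter; the axis is y of point box_floor
- lid_edge (a point): middle of the lid's free edge, on its outer face. The lid is a grey sheet 125 mm from hinge to free edge, 180 mm along the hinge, 6 mm thick (its inner face lies in the plane of the hinge axis); a steel tab 44 x 44 x 6 mm with an 11 mm hole runs on beyond the middle of the free edge, hole centre 22 mm beyond the edge. Shut, this tab lies over the lug, its top 68 mm above the counter
- lug_hole (a point): steel lug 44 x 44 x 8 mm on the front (-x) of the box with a 10 mm vertical hole right through; point at the hole's centre on the lug's top face, 48 mm above the counter. When the lid is shut the hole of the lid's tab lies straight above it, its top 20 mm above this point
- pin_grip (a point): locking pin: steel shank 8 mm diameter and 50 mm long with a tapered foot, then a collar 24 mm diameter and 4 mm thick, then a black round handle 18 mm diameter and 36 mm tall; 60 g. Point: on its axis in the handle, 22 mm above the collar's top and 76 mm above the foot; z along the pin, up. It starts standing in a hole of a fixed wooden block 70 x 70 x 56 mm, collar on the block's top
- pin_tip (a point): foot of the locking pin, the lower end of the shank
- pencup: bystander: black pen cup 72 mm diameter, 90 mm tall, pens to 135 mm; origin under its centre
- cards: bystander: small card carton 70 x 100 x 54 mm; origin under its centre
- marker: bystander: marker pen 120 x 14 mm lying on the counter; origin under its middle
Mind the look-alikes: they are no part of the job. Leave any pink or purple look-alike of the part that bears tag5_mid alone.

How it is judged:
On the way, in this order (a step that is already met when the one before it is completed fails the run):
1. the hold-down plate is raised straight up, level, to the tops of its dowels (z of plate_grip in the frame of jig above 0.072 m and horizontal distance between plate_grip and jig below 0.02 m and angle between plate_grip's own z axis and vertical below 0.15 rad), for 0.02 s.
2. the plate lies flat on the mat (horizontal distance between plate_grip and mat_top below 0.05 m and angle between plate_grip's own z axis and vertical below 0.06 rad and z of plate_grip in the frame of mat_top below 0.034 m), for 0.2 s.
3. every tag is in the box (x of tag0_mid in the frame of box_floor between -0.058 and 0.058 m and y of tag0_mid in the frame of box_floor between -0.086 and 0.086 m and z of each of tag0_mid, tag1_mid, tag2_mid, tag3_mid, tag4_mid, tag5_mid in the frame of box_floor below 0.05 m and x of tag1_mid in the frame of box_floor between -0.058 and 0.058 m and y of tag1_mid in the frame of box_floor between -0.086 and 0.086 m and x of tag2_mid in the frame of box_floor between -0.058 and 0.058 m and y of tag2_mid in the frame of box_floor between -0.086 and 0.086 m and x of tag3_mid in the frame of box_floor between -0.058 and 0.058 m and y of tag3_mid in the frame of box_floor between -0.086 and 0.086 m and x of tag4_mid in the frame of box_floor between -0.058 and 0.058 m and y of tag4_mid in the frame of box_floor between -0.086 and 0.086 m and x of tag5_mid in the frame of box_floor between -0.058 and 0.058 m and y of tag5_mid in the frame of box_floor between -0.086 and 0.086 m), for 0.2 s.
4. the lid is shut (all of step 3 and value of joint lid below 0.05 rad), for 0.2 s.
5. the pin is down through the tab and the lug (value of joint lid below 0.05 rad and horizontal distance between pin_tip and lug_hole below 0.004 m and angle between pin_grip's own z axis and vertical below 0.12 rad and z of pin_tip in the frame of lug_hole below -0.014 m), for 0.2 s.
At the end, for the whole second after the job is handed in: plate at rest flat on the mat (middle within 50 mm of the mat's, tilt under 0.06 rad); every tag present inside the box; lid under 0.05 rad; pin at rest through tab and lug (foot within 4 mm of the hole's axis, 14 mm or more below the lug's top, tilt under 0.12 rad) (all of step 2 and all of step 3 and all of step 5 and linear speed of each of plate, pin below 0.02 m/s); the robot touches nothing.
It fails at once if the hold-down plate is tipped more than 0.2 rad from level (angle between plate_grip's own z axis and vertical above 0.2 rad).
It fails at once if a bystander (pen cup, carton, marker) is shifted more than 40 mm or the cup is tipped over (distance of any of pencup, cards, marker from where it was at the start of the episode above 0.04 m or angle between pencup's own z axis and vertical above 0.5 rad).
Of tag0, tag1, tag2, tag3 only 2 to 4 are there at a start; the rules pass over those that are not, and their reading is None.
At some moment in a run one of tag4, tag5 may be knocked a few centimetres aside while the robot is not near it.
It also fails if it takes over 210 s, if anything falls off the work surface, if the arm or the gripper's body presses on something with over 40 N, if the wrist force passes 120 N, or if a joint passes its speed limit or range.

ROBOT

A 6-joint arm with a two-finger parallel gripper is mounted at the origin on the work surface. World frame = base frame: x ahead of the robot, y to its left, z up, the work surface at z = 0. Lengths are in m, angles in rad, forces in N, time in s.
With the tool pointing down it reaches from about 0.275 to 0.725 m from the base axis. Payload 15.9 kg.
Tool frame: the origin (TCP) lies midway between the tips of the shut fingers; the grasp point (between the pads) lies 19 mm behind it; x points along the fingers, y is the direction in which the jaws open and shut, and the axes are right-handed (so a half turn about x gives the same grasp; the last joint's range is limited). The gripper opens to 85 mm and grips with 20 to 120 N. Pads are 22 mm wide; open, the fingers measure 114 mm over their backs; the gripper's body (76 mm by 85 mm) begins 54 mm behind the grasp point. The pads swing forward as they close: fully open they stand 13 mm farther back than shut.
Start: joints at [-1.235, 0.213, -0.034, 1.323, 0, 1.571], TCP at [0.165, -0.472, 0.231] pointing down, gripper open.
Joint ranges: [-2.98, 2.98], [-0.74, 1.72], [-1.14, 1.35], [-2.1, 2.04], [-1.57, 1.44], [-3.14, 3.14]. Speed limits (rad/s): [1.89, 1.89, 2.39, 2.57, 3.14, 3.14].

INTERFACE

Orientations are given as a 3x3 rotation matrix whose columns are the frame's x, y, z axes.
In Python, from plant import arm gives the robot as it stands.
- The arm moves only by the shell command python3 -m crank 'ROWS'. ROWS is JSON, a list of rows, each an object of numbers: "wx", "wy", "wz": the turn, a rotation vector about the tool's x, y, z scaled (see below); "x", "y", "z": the shift along the tool's x, y, z scaled (see below); "claw": the closure in counts, from 0 (fully open) to 255 (shut). In form: [{"wx": .., "wy": .., "wz": .., "x": .., "y": .., "z": .., "claw": ..}, ...]. A call has 1 to 5 rows; each row is the pose to reach, as a shift and turn from the pose commanded when the call began, along the tool's axes at that moment; what a row does not reach only later rows make up. The controller multiplies each number of a shift by 200 mm and each number of a turn by 120 degrees. A row lasts 1/12 s, in which the tool goes at most 41.7 mm and 7.16 degrees, less where a joint would pass 70% of its speed; a pose out of reach is approached as far as the arm can. A call with a number of a shift or a turn outside -1 to 1 is refused whole. A call with a gripper value outside its range is refused whole. The fingers move at their own pace and stop on an object; the grip force is fixed at half the most. Time passes only in rows, so rows that repeat a pose let the fingers close. It gives the time, the measured TCP pose, the force and the opening at its end, in the units of the state.
- arm.state(): the state, without advancing time (a new reading comes with each control period).
- arm.snapshot(name): name is "side" or "top"; returns a dict with "color" (420x560x3 uint8, red, green, blue), "fx", "fy", "cx", "cy" (pixels), "eye" and "orientation" of the camera in the world. Camera axes: x right, y down, z forward; pixel columns grow to the right and rows downward; lengths in m; the calibration is good to about 2 mm. A picture is of the moment at which its call begins. There is no depth.
- arm.close_job(): hands the job in, once; it reports no verdict.
The state is a dict: "time_s": time; "qpos": joint angles; "joint_vel": joint speeds; "effort": joint torques, N m; "tcp_pos": TCP position; "orientation": TCP orientation; "ft_force": force on the tool from outside, world axes, zero at the start; "moment": the same for the moment, N m; "opening": opening from 0.0 (shut) to 1.0 (fully open).
Only numpy, scipy, OpenCV 4.12 (cv2) and the standard library are available. Lean on these libraries where they do the work, as an engineer would, in place of code of your own. Each camera call takes 0.05 s, during which the arm holds its last target.

## Working session

There is one attempt and no reset: what is moved stays moved. The work goes in short steps, Python scripts to look and compute and a shell command to move; the robot and the scene stay as the last step left them, time stands still between calls to the robot, and variables do not carry over. Pictures are saved under pics/ and viewed, and the job is handed in when it is done.

```bash
ls -la; mkdir -p pics
python3 - <<'E'
from plant import arm
import cv2, numpy as np
print(arm.state())
for n in ("side","top"):
    s=arm.snapshot(n)
    print(n,{k:(np.round(v,4).tolist() if k!="color" else v.shape) for k,v in s.items()})
    cv2.imwrite(f"pics/{n}0.png",s["color"][:,:,::-1])
E
```

```text
total 12
drwxr-xr-x  3 agent agent 4096 Dec  7 16:08 .
drwxr-xr-x 23 root  root  4096 Dec  7 16:08 ..
drwxr-xr-x  2 agent agent 4096 Dec  7 16:08 pics
{'time_s': 0.0, 'qpos': array([-1.23502047e+00,  2.13351893e-01, -3.50719975e-02,  1.32351004e+00,
        4.92992653e-06,  1.57078324e+00]), 'joint_vel': array([ 0.00071113, -0.00080861,  0.00041627, -0.00128641, -0.00147522,
       -0.00123429]), 'effort': array([-1.21478704e-03, -6.86157489e+01,  4.87118518e+01,  1.77399802e-02,
        4.46503157e-05,  1.71325712e-05]), 'tcp_pos': array([ 0.16463627, -0.4717443 ,  0.23081318]), 'orientation': array([[-3.70188387e-04,  3.29513938e-01, -9.44150638e-01],
       [ 1.07570013e-03, -9.44150026e-01, -3.29514146e-01],
       [-9.99999353e-01, -1.13760528e-03, -4.94481106e-06]]), 'ft_force': array([-0.30342609,  0.75758109,  0.27893637]), 'moment': array([ 0.01117248, -0.00334569,  0.03347451]), 'opening': 1.0075668848410375}
side {'color': (420, 560, 3), 'fx': 379.3356, 'fy': 379.3356, 'cx': 284.272, 'cy': 215.2611, 'eye': [0.3423, -0.7566, 0.6765], 'orientation': [[0.9461, -0.1949, 0.2586], [-0.3237, -0.5835, 0.7448], [0.0057, -0.7884, -0.6152]]}
top {'color': (420, 560, 3), 'fx': 389.8867, 'fy': 389.8867, 'cx': 279.3344, 'cy': 214.9484, 'eye': [0.4194, -0.0403, 0.9526], 'orientation': [[-0.0039, -0.9829, 0.1839], [-1.0, 0.0044, 0.0022], [-0.003, -0.1839, -0.9829]]}
```

View pics/side0.png

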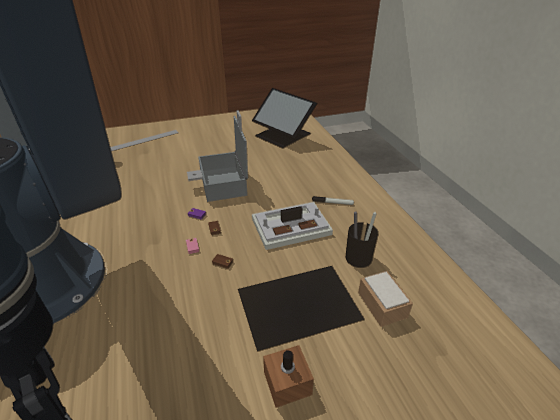

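View pics/top0.png

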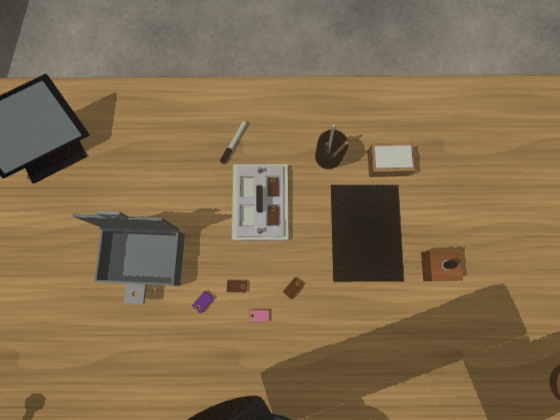

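The side and top views show the box on the left at about (140,255) in the top image, with its lid open. The jig is at (260,202), with two dark tags in its right pockets. The mat is at (367,233), the pin block at (445,264), and two brown counter tags at (236,286) and (293,288). The pink and purple tags are decoys. I'll zoom in next.

Run:
```python
import cv2
t=cv2.imread("pics/top0.png")
def c(n,x0,y0,x1,y1,f): cv2.imwrite(n,cv2.resize(t[y0:y1,x0:x1],None,fx=f,fy=f,interpolation=cv2.INTER_CUBIC))
c("pics/z1.png",190,150,320,330,3.3)
c("pics/z2.png",70,200,200,310,5)
c("pics/z3.png",320,170,480,290,4.9)
```

```text
(no output)
```

View pics/z1.png

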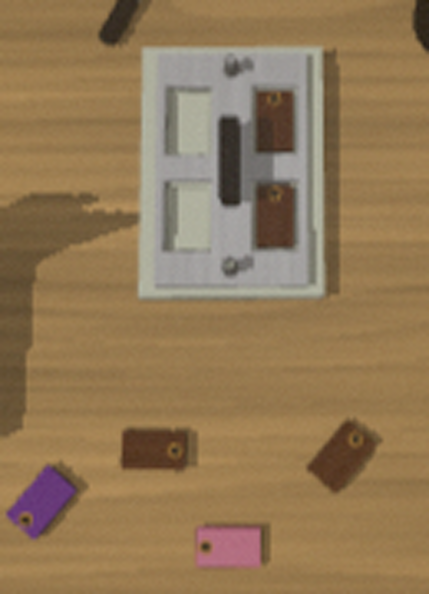

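View pics/z2.png

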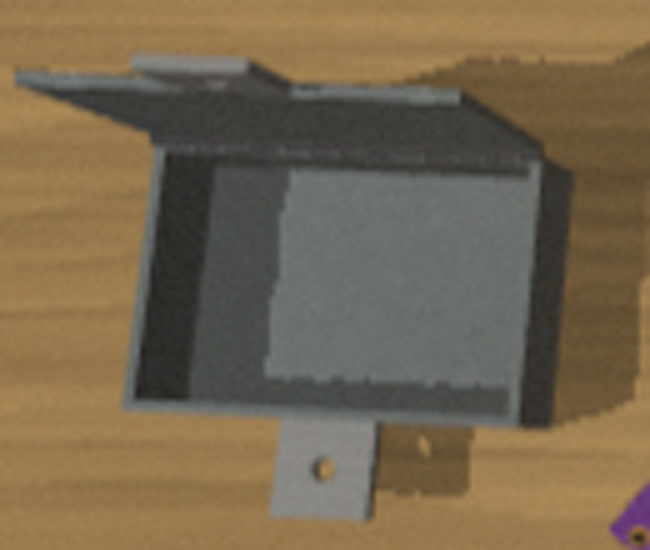

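View pics/z3.png

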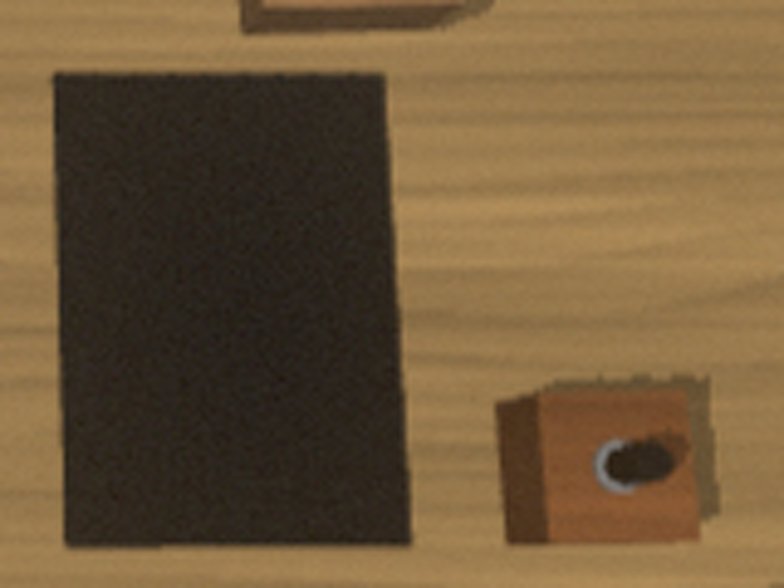

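```bash
cat > h.py <<'E'
import numpy as np, cv2, sys
from plant import arm
def ray(s,u,v):
    d=np.array([(u-s["cx"])/s["fx"],(v-s["cy"])/s["fy"],1.0])
    return np.array(s["eye"]),np.array(s["orientation"])@d
def on(s,u,v,z):
    e,d=ray(s,u,v); return e+d*(z-e[2])/d[2]
def proj(s,p):
    c=np.array(s["orientation"]).T@(np.array(p)-np.array(s["eye"]))
    return s["cx"]+s["fx"]*c[0]/c[2], s["cy"]+s["fy"]*c[1]/c[2]
def snap(n,name=None,crop=None,f=1):
    s=arm.snapshot(n)
    if name:
        im=s["color"][:,:,::-1]
        if crop: x0,y0,x1,y1=crop; im=im[y0:y1,x0:x1]
        if f!=1: im=cv2.resize(im,None,fx=f,fy=f,interpolation=cv2.INTER_CUBIC)
        cv2.imwrite("pics/"+name+".png",im)
    return s
def rect(s,mask,z,roi=None,minA=30):
    m=mask.astype(np.uint8)*255
    if roi:
        x0,y0,x1,y1=roi; k=np.zeros_like(m); k[y0:y1,x0:x1]=m[y0:y1,x0:x1]; m=k
    out=[]
    for c in cv2.findContours(m,cv2.RETR_EXTERNAL,cv2.CHAIN_APPROX_NONE)[0]:
        if cv2.contourArea(c)<minA: continue
        pts=np.array([on(s,u,v,z)[:2] for u,v in c[:,0,:]],np.float32)*1000
        (cx,cy),(w,h),a=cv2.minAreaRect(pts)
        if w<h: w,h,a=h,w,a+90
        a=(a+90)%180-90
        px=c[:,0,:].mean(0)
        out.append((np.round([cx,cy],1).tolist(),np.round([w,h],1).tolist(),round(a,1),px.round(0).tolist()))
    return out
def go(x=None,y=None,z=None,yaw=None):
    """print shift/turn units to go to target TCP; yaw=world angle(deg) of tool y mod 180"""
    st=arm.state(); R=st["orientation"]; p=st["tcp_pos"]
    t=np.array([p[i] if v is None else v for i,v in enumerate((x,y,z))])
    d=R.T@(t-p)/0.2
    # desired orientation straight down
    ya=np.degrees(np.arctan2(R[1,1],R[0,1]))
    tgt=ya if yaw is None else ya+((yaw-ya+90)%180-90)
    c,s_=np.cos(np.radians(tgt)),np.sin(np.radians(tgt))
    X=np.array([0,0,-1.]);Y=np.array([c,s_,0]);Z=np.cross(X,Y)
    Rt=np.stack([X,Y,Z],1)
    w=np.degrees(cv2.Rodrigues(R.T@Rt)[0].ravel())/120
    print("t",round(st["time_s"],2),"tcp",p.round(4),"yaw",round(ya,2),"open",round(st["opening"],3),"F",np.round(st["ft_force"],1),"q5",round(st["qpos"][5],2))
    print("shift x,y,z",d.round(4),"turn",w.round(4),"rows>=",int(np.ceil(max(np.linalg.norm(d)*200/41.7,np.linalg.norm(w)*120/7.16))))
E
python3 - <<'E'
from h import *
s=snap("top"); c=s["color"].astype(int); r,g,b=c[...,0],c[...,1],c[...,2]
for p in [(236,286),(293,288),(273,186),(273,216),(260,200),(367,233),(203,302),(260,316),(245,187),(236,200),(135,293),(445,264)]: print(p,c[p[1],p[0]])
hsv=cv2.cvtColor(s["color"],cv2.COLOR_RGB2HSV)
brown=(r<115)&(r>g+20)&(b<65)&(r>50)&(g<75)
print("tags12",rect(s,brown,0.012,(215,270,310,300)))
print("jig tags",rect(s,brown,0.026,(235,170,285,230)))
dark=(c.max(2)<70)
print("rib",rect(s,dark,0.062,(250,180,268,215)))
print("mat",rect(s,dark,0.003,(325,175,410,290),500))
E
```

```text
(236, 286) [88 58 38]
(293, 288) [88 58 36]
(273, 186) [87 60 44]
(273, 216) [85 57 41]
(260, 200) [54 47 39]
(367, 233) [38 29 20]
(203, 302) [102  56 120]
(260, 316) [180 111 129]
(245, 187) [174 174 157]
(236, 200) [173 174 158]
(135, 293) [162 129  83]
(445, 264) [49 38 24]
tags12 [([425.4, 65.4], [43.2, 25.7], 89.8, [236.0, 286.0]), ([419.5, -70.4], [45.2, 27.6], -40.8, [294.0, 287.0])]
jig tags [([592.7, -22.9], [39.4, 24.2], -0.2, [273.0, 215.0]), ([663.8, -23.0], [43.0, 24.6], -0.2, [273.0, 185.0])]
rib [([625.6, 7.9], [60.2, 11.8], 0.4, [259.0, 198.0])]
mat [([554.9, -250.8], [235.7, 168.1], -0.2, [366.0, 233.0])]
```

Run:
```python
from h import *
s=snap("top")
def z2(x,y,z): return on(s,70+(x+.5)/5-.5,200+(y+.5)/5-.5,z)
def z3(x,y,z): return on(s,320+(x+.5)/4.9-.5,170+(y+.5)/4.9-.5,z)
def pr(n,p): print(n,(p*1000).round(1)[:2])
pr("lughole",z2(322,468,.048)); 
for q in [(285,420),(378,424),(370,520),(272,516)]: pr("lug corner",z2(*q,.048))
for q in [(124,407),(522,425),(540,160),(152,150)]: pr("rim corner",z2(*q,.060))
for q in [(190,398),(512,414)]: pr("floor front corners",z2(*q,.005))
pr("lid top L",z2(15,72,.18)); pr("lid top R",z2(462,92,.18))
pr("collar center",z3(622,466,.06)); pr("handle top",z3(655,461,.096))
pr("cup base",on(s,330,160,0)); pr("cup top c",on(s,331,146,.09)); pr("card",on(s,393,158,.054))
for q in [(540,392),(685,392),(700,542),(548,542)]: pr("block corner",z3(*q,.056))
s2=snap("side","side1",(170,100,420,400),2)
```

```text
lughole [408.8 293.4]
lug corner [430.4 311.7]
lug corner [428.4 269. ]
lug corner [385.6 270.1]
lug corner [387.5 314.7]
rim corner [436.3 380.3]
rim corner [427.6 199.9]
rim corner [548.2 197.1]
rim corner [553.7 377.1]
floor front corners [441.5 374.9]
floor front corners [433.3 219.7]
lid top L [567.7 379. ]
lid top R [558.7 197.8]
collar center [ 469.6 -417.7]
handle top [ 469.7 -417.4]
cup base [ 739.6 -168.1]
cup top c [ 743.4 -159.3]
card [ 725.7 -312.6]
block corner [ 504.5 -383.9]
block corner [ 504.2 -451.8]
block corner [ 434.8 -452.6]
block corner [ 435.1 -382.4]
```

Run:
```python
import cv2
t=cv2.imread("pics/side0.png")
def c(n,x0,y0,x1,y1,f): cv2.imwrite(n,cv2.resize(t[y0:y1,x0:x1],None,fx=f,fy=f,interpolation=cv2.INTER_CUBIC))
c("pics/s1.png",180,100,340,250,4)
c("pics/s2.png",250,330,330,410,6)
```

```text
(no output)
```

View pics/s1.png

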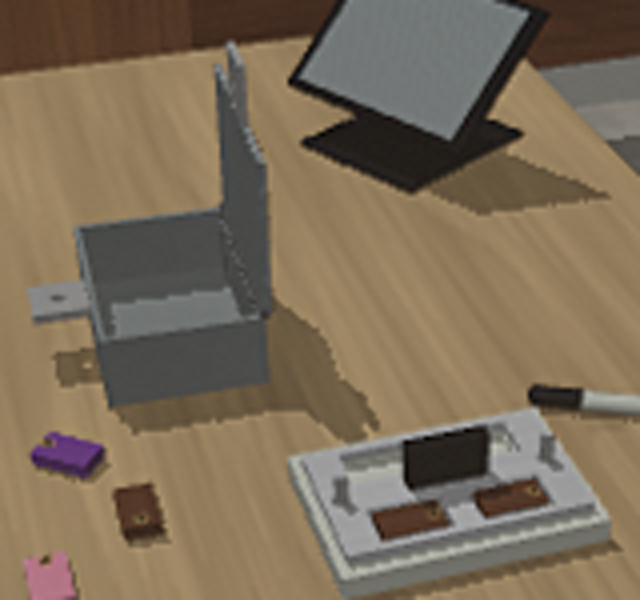

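View pics/s2.png

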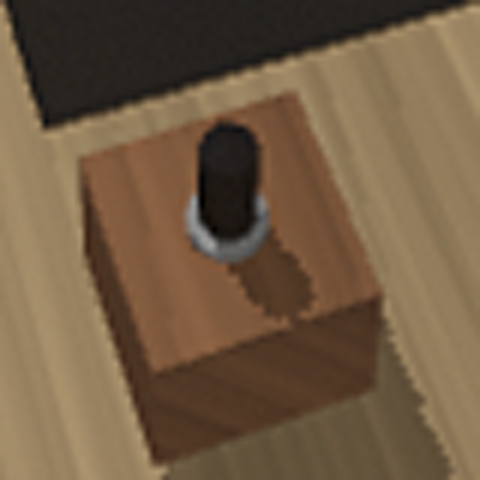

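```bash
python3 -c "
from h import *
go(0.627,0.008,0.18,-90)"
```

```text
t 0.25 tcp [ 0.1647 -0.4719  0.2311] yaw -70.76 open 0.999 F [ 0.6 -0.2  0.1] q5 1.57
shift x,y,z [ 0.2562 -1.5038 -2.9731] turn [0.1603 0.     0.0002] rows>= 17
```

```bash
python3 -m crank '[{"x":0,"y":-0.15,"z":-0.3,"wx":0.16,"wy":0,"wz":0,"claw":0},{"x":0,"y":-0.45,"z":-0.89,"wx":0.16,"wy":0,"wz":0,"claw":0},{"x":0,"y":-0.45,"z":-0.89,"wx":0.16,"wy":0,"wz":0,"claw":0},{"x":0,"y":-0.45,"z":-0.89,"wx":0.16,"wy":0,"wz":0,"claw":0},{"x":0,"y":-0.45,"z":-0.89,"wx":0.16,"wy":0,"wz":0,"claw":0}]'; python3 -c "
from h import *
go(0.627,0.008,0.18,-90)"
```

```text
time_s: 0.67
tcp_pos: [0.3021, -0.3288, 0.2313]
orientation: [[0.0, -0.001, -1.0], [-0.0, -1.0, 0.001], [-1.0, 0.0, -0.0]]
ft_force: [-0.1, -0.4, 0.9]
opening: 1.002
t 0.67 tcp [ 0.3021 -0.3288  0.2313] yaw -90.08 open 1.002 F [-0.1 -0.4  0.9] q5 2.32
shift x,y,z [ 0.2567 -1.6864 -1.6219] turn [-0.0007 -0.0001 -0.0001] rows>= 12
```

```bash
python3 -m crank '[{"x":0.1,"y":-0.72,"z":-0.69,"wx":0,"wy":0,"wz":0,"claw":0},{"x":0.1,"y":-0.72,"z":-0.69,"wx":0,"wy":0,"wz":0,"claw":0},{"x":0.1,"y":-0.72,"z":-0.69,"wx":0,"wy":0,"wz":0,"claw":0},{"x":0.1,"y":-0.72,"z":-0.69,"wx":0,"wy":0,"wz":0,"claw":0},{"x":0.1,"y":-0.72,"z":-0.69,"wx":0,"wy":0,"wz":0,"claw":0}]'; python3 -m crank '[{"x":0.1,"y":-0.72,"z":-0.69,"wx":0,"wy":0,"wz":0,"claw":0},{"x":0.1,"y":-0.72,"z":-0.69,"wx":0,"wy":0,"wz":0,"claw":0},{"x":0.1,"y":-0.72,"z":-0.69,"wx":0,"wy":0,"wz":0,"claw":0},{"x":0.1,"y":-0.72,"z":-0.69,"wx":0,"wy":0,"wz":0,"claw":0},{"x":0.1,"y":-0.72,"z":-0.69,"wx":0,"wy":0,"wz":0,"claw":0}]'; python3 -c "
from h import *
go(0.627,0.008,0.03,-90)"
```

```text
time_s: 1.08
tcp_pos: [0.4407, -0.1838, 0.2111]
orientation: [[0.0, 0.002, -1.0], [0.0, -1.0, -0.002], [-1.0, -0.0, -0.0]]
ft_force: [0.8, -0.4, 0.6]
opening: 0.997
time_s: 1.5
tcp_pos: [0.5786, -0.0395, 0.1907]
orientation: [[-0.0, 0.002, -1.0], [0.0, -1.0, -0.002], [-1.0, -0.0, 0.0]]
ft_force: [0.8, -0.9, 0.0]
opening: 0.999
t 1.5 tcp [ 0.5786 -0.0395  0.1907] yaw -89.9 open 0.999 F [ 0.8 -0.9  0. ] q5 3.07
shift x,y,z [ 0.8037 -0.237  -0.2425] turn [0.0008 0.0001 0.0001] rows>= 5
```

```bash
R='wx'; python3 -m crank '[{"x":0,"y":0,"z":0,"wx":-0.29,"wy":0,"wz":0,"claw":0},{"x":0,"y":0,"z":0,"wx":-0.29,"wy":0,"wz":0,"claw":0},{"x":0,"y":0,"z":0,"wx":-0.29,"wy":0,"wz":0,"claw":0},{"x":0,"y":0,"z":0,"wx":-0.29,"wy":0,"wz":0,"claw":0},{"x":0,"y":0,"z":0,"wx":-0.29,"wy":0,"wz":0,"claw":0}]'; python3 -m crank '[{"x":0,"y":0,"z":0,"wx":-0.29,"wy":0,"wz":0,"claw":0},{"x":0,"y":0,"z":0,"wx":-0.29,"wy":0,"wz":0,"claw":0},{"x":0,"y":0,"z":0,"wx":-0.29,"wy":0,"wz":0,"claw":0},{"x":0,"y":0,"z":0,"wx":-0.29,"wy":0,"wz":0,"claw":0},{"x":0,"y":0,"z":0,"wx":-0.29,"wy":0,"wz":0,"claw":0}]';python3 -m crank '[{"x":0,"y":0,"z":0,"wx":-0.29,"wy":0,"wz":0,"claw":0},{"x":0,"y":0,"z":0,"wx":-0.29,"wy":0,"wz":0,"claw":0},{"x":0,"y":0,"z":0,"wx":-0.29,"wy":0,"wz":0,"claw":0},{"x":0,"y":0,"z":0,"wx":-0.29,"wy":0,"wz":0,"claw":0},{"x":0,"y":0,"z":0,"wx":-0.29,"wy":0,"wz":0,"claw":0}]';python3 -m crank '[{"x":0,"y":0,"z":0,"wx":-0.29,"wy":0,"wz":0,"claw":0},{"x":0,"y":0,"z":0,"wx":-0.29,"wy":0,"wz":0,"claw":0},{"x":0,"y":0,"z":0,"wx":-0.29,"wy":0,"wz":0,"claw":0},{"x":0,"y":0,"z":0,"wx":-0.29,"wy":0,"wz":0,"claw":0},{"x":0,"y":0,"z":0,"wx":-0.29,"wy":0,"wz":0,"claw":0}]';python3 -m crank '[{"x":0,"y":0,"z":0,"wx":-0.29,"wy":0,"wz":0,"claw":0},{"x":0,"y":0,"z":0,"wx":-0.29,"wy":0,"wz":0,"claw":0},{"x":0,"y":0,"z":0,"wx":-0.29,"wy":0,"wz":0,"claw":0},{"x":0,"y":0,"z":0,"wx":-0.29,"wy":0,"wz":0,"claw":0},{"x":0,"y":0,"z":0,"wx":-0.29,"wy":0,"wz":0,"claw":0}]'; python3 -c "
from h import *
go(0.627,0.008,0.1,90)"
```

```text
time_s: 1.92
tcp_pos: [0.5772, -0.042, 0.1911]
orientation: [[-0.0, 0.577, -0.817], [0.0, -0.817, -0.577], [-1.0, -0.0, 0.0]]
ft_force: [0.0, 0.5, 0.4]
opening: 0.997
time_s: 2.33
tcp_pos: [0.5771, -0.0421, 0.1911]
orientation: [[-0.0, 0.94, -0.342], [0.0, -0.342, -0.94], [-1.0, -0.0, 0.0]]
ft_force: [0.1, 0.6, -0.2]
opening: 1.0
time_s: 2.75
tcp_pos: [0.5771, -0.0421, 0.1911]
orientation: [[-0.0, 0.967, 0.256], [0.0, 0.256, -0.967], [-1.0, -0.0, -0.0]]
ft_force: [0.4, 0.2, 0.5]
opening: 1.0
time_s: 3.17
tcp_pos: [0.5771, -0.0421, 0.1911]
orientation: [[-0.0, 0.648, 0.762], [0.0, 0.762, -0.648], [-1.0, -0.0, -0.0]]
ft_force: [0.2, -1.1, 0.2]
opening: 0.999
time_s: 3.58
tcp_pos: [0.5771, -0.0421, 0.1911]
orientation: [[-0.0, 0.097, 0.995], [0.0, 0.995, -0.097], [-1.0, -0.0, -0.0]]
ft_force: [-0.8, -0.6, -0.1]
opening: 0.997
t 3.58 tcp [ 0.5771 -0.0421  0.1911] yaw 84.41 open 0.997 F [-0.8 -0.6 -0.1] q5 0.02
shift x,y,z [0.4555 0.2734 0.224 ] turn [-0.0466 -0.0002 -0.    ] rows>= 3
```

```bash
python3 -m crank '[{"x":0.4555,"y":0.273,"z":0.224,"wx":-0.0466,"wy":0,"wz":0,"claw":100},{"x":0.4555,"y":0.273,"z":0.224,"wx":-0.0466,"wy":0,"wz":0,"claw":100},{"x":0.4555,"y":0.273,"z":0.224,"wx":-0.0466,"wy":0,"wz":0,"claw":100},{"x":0.4555,"y":0.273,"z":0.224,"wx":-0.0466,"wy":0,"wz":0,"claw":100},{"x":0.4555,"y":0.273,"z":0.224,"wx":-0.0466,"wy":0,"wz":0,"claw":100}]';python3 -c "
from h import *
go(0.627,0.008,0.03,90)
snap('top','t1',(190,130,330,250),5);snap('side','sd1',(200,140,360,260),4.9)"
```

```text
time_s: 4.0
tcp_pos: [0.6266, 0.0081, 0.0984]
orientation: [[-0.003, 0.005, 1.0], [-0.0, 1.0, -0.005], [-1.0, -0.0, -0.003]]
ft_force: [0.5, -0.7, 0.2]
opening: 0.612
t 4.0 tcp [0.6266 0.0081 0.0984] yaw 89.7 open 0.612 F [ 0.5 -0.7  0.2] q5 0.02
shift x,y,z [ 0.3422 -0.0007  0.0031] turn [-0.0025 -0.0016  0.    ] rows>= 2
```

View pics/t1.png

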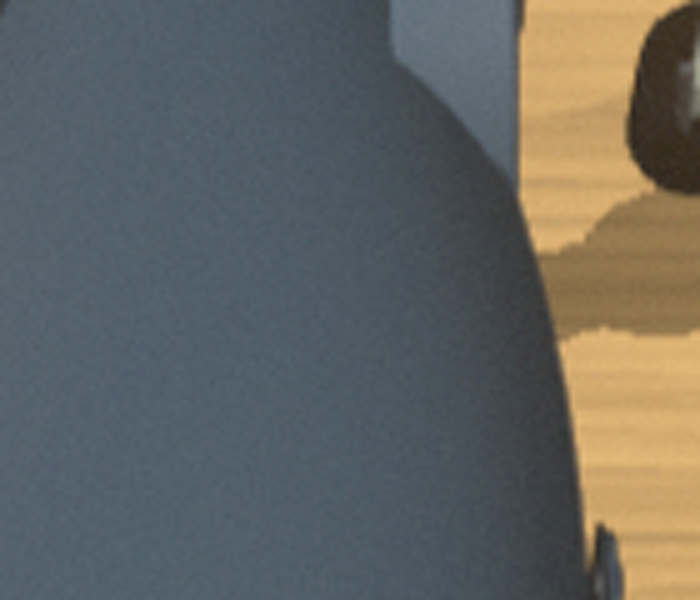

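View pics/sd1.png

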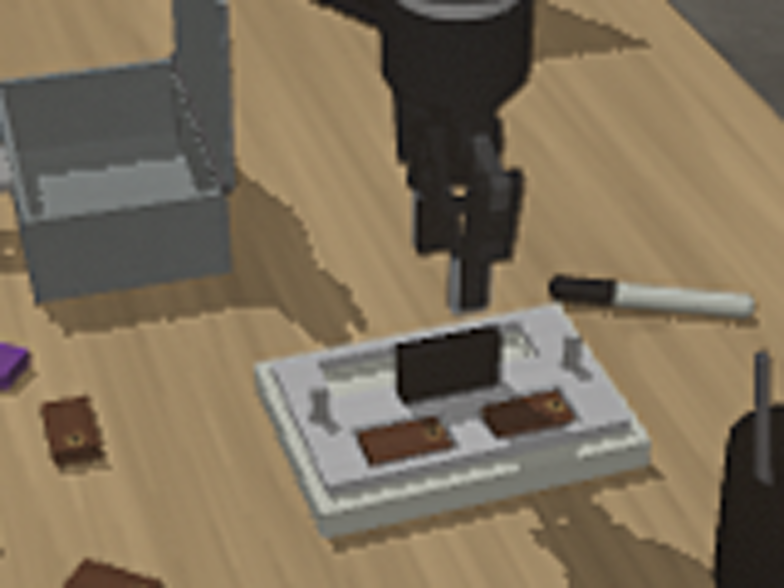

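The top view is blocked by the arm. In the side view the fingers are straight above the rib, around (470,290), so I'm descending and closing.

```bash
python3 -m crank '[{"x":0.15,"y":0,"z":0.003,"wx":-0.0025,"wy":-0.0016,"wz":0,"claw":100},{"x":0.25,"y":0,"z":0.003,"wx":-0.0025,"wy":-0.0016,"wz":0,"claw":100},{"x":0.342,"y":0,"z":0.003,"wx":-0.0025,"wy":-0.0016,"wz":0,"claw":100},{"x":0.342,"y":0,"z":0.003,"wx":-0.0025,"wy":-0.0016,"wz":0,"claw":100},{"x":0.342,"y":0,"z":0.003,"wx":-0.0025,"wy":-0.0016,"wz":0,"claw":150}]';
python3 -m crank '[{"x":0,"y":0,"z":0,"wx":0,"wy":0,"wz":0,"claw":255},{"x":0,"y":0,"z":0,"wx":0,"wy":0,"wz":0,"claw":255},{"x":0,"y":0,"z":0,"wx":0,"wy":0,"wz":0,"claw":255},{"x":0,"y":0,"z":0,"wx":0,"wy":0,"wz":0,"claw":255},{"x":0,"y":0,"z":0,"wx":0,"wy":0,"wz":0,"claw":255}]'
```

```text
time_s: 4.52
tcp_pos: [0.6279, 0.007, 0.0329]
orientation: [[0.004, 0.002, 1.0], [-0.0, 1.0, -0.002], [-1.0, -0.0, 0.004]]
ft_force: [-0.2, -0.4, 0.9]
opening: 0.481
time_s: 4.93
tcp_pos: [0.6293, 0.009, 0.0342]
orientation: [[0.007, 0.0, 1.0], [0.003, 1.0, -0.0], [-1.0, 0.003, 0.007]]
ft_force: [-3.0, 10.9, 10.1]
opening: 0.158
```

```bash
python3 -m crank '[{"x":0,"y":0,"z":0,"wx":0,"wy":0,"wz":0,"claw":255},{"x":0,"y":0,"z":0,"wx":0,"wy":0,"wz":0,"claw":255},{"x":0,"y":0,"z":0,"wx":0,"wy":0,"wz":0,"claw":255}]'; python3 -c "
from h import *
go(0.627,0.008,0.03,90); print(arm.state()['moment'],arm.state()['qpos'])
snap('side','sd2',(200,140,360,260),4.9)"
```

```text
time_s: 5.18
tcp_pos: [0.6293, 0.0091, 0.0342]
orientation: [[0.007, 0.0, 1.0], [0.003, 1.0, -0.0], [-1.0, 0.003, 0.007]]
ft_force: [-2.2, 11.7, 10.2]
opening: 0.151
t 5.18 tcp [0.6293 0.0091 0.0342] yaw 90.0 open 0.151 F [-2.2 11.7 10.2] q5 0.01
shift x,y,z [ 0.0208 -0.0053 -0.0116] turn [-0.      0.0032 -0.0012] rows>= 1
[2.00202305 0.50647972 0.07773023] [ 0.01314519  0.57075209 -0.01766738  0.97572905  0.00246696  0.01320044]
```

View pics/sd2.png

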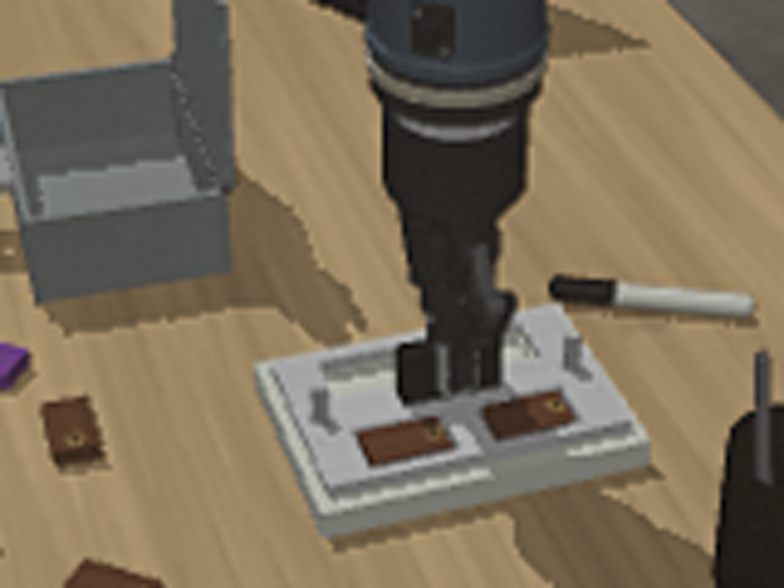

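Run:
```python
from h import *
s=snap('side')
f=lambda x,y,z: (on(s,200+(x+.5)/4.9-.5,140+(y+.5)/4.9-.5,z)*1000).round(1)[:2]
print("rib top",f(397,345,.062),f(500,327,.062),"rib bottom near",f(404,402,.026),f(503,385,.026))
print("dowel base/top",f(320,425,.026),f(318,392,.048),f(575,372,.026),f(572,340,.048))
print("jig tags",f(405,440,.026),f(530,412,.026))
t=snap('top')
g=lambda x,y,z: (on(t,190+(x+.5)/3.3-.5,150+(y+.5)/3.3-.5,z)*1000).round(1)[:2]
print("top dowels",g(232,66,.048),g(231,266,.048), "bed",g(143,47,.018),g(323,47,.018),g(326,297,.018),g(138,297,.018))
```

```text
rib top [598.7  12. ] [658.1   9.6] rib bottom near [600.8   6. ] [658.6   2.8]
dowel base/top [550.7   1.6] [550.6   3.1] [701.7   0.9] [699.3   2.8]
jig tags [590.8 -25.3] [664.1 -24.5]
top dowels [700.   8.] [552.3   8. ] bed [724.6  77.2] [723.9 -59.2] [533.5 -59.9] [534.1  77.4]
```

The gripper is centred on the rib: the measured bed and dowel centre is x≈0.629, y≈0.009. Now I'll lift slowly, straight up.

```bash
python3 -m crank '[{"x":-0.02,"y":0.004,"z":0.01,"wx":0,"wy":0,"wz":0,"claw":255},{"x":-0.04,"y":0.004,"z":0.01,"wx":0,"wy":0,"wz":0,"claw":255},{"x":-0.06,"y":0.004,"z":0.01,"wx":0,"wy":0,"wz":0,"claw":255},{"x":-0.08,"y":0.004,"z":0.01,"wx":0,"wy":0,"wz":0,"claw":255},{"x":-0.1,"y":0.004,"z":0.01,"wx":0,"wy":0,"wz":0,"claw":255}]'; python3 -c "
from h import *
go(0.629,0.009,0.1,90); print(arm.state()['moment'])
snap('side','sd3',(200,140,360,260),4.9)"
```

```text
time_s: 5.75
tcp_pos: [0.6296, 0.009, 0.0525]
orientation: [[0.003, 0.001, 1.0], [0.001, 1.0, -0.001], [-1.0, 0.001, 0.003]]
ft_force: [-2.5, 4.7, -6.5]
opening: 0.154
t 5.75 tcp [0.6296 0.009  0.0525] yaw 89.96 open 0.154 F [-2.5  4.7 -6.5] q5 0.01
shift x,y,z [-2.374e-01  1.000e-04 -2.200e-03] turn [-0.0003  0.0013 -0.0006] rows>= 2
[1.08482285 0.4906     0.10918334]
```

View pics/sd3.png

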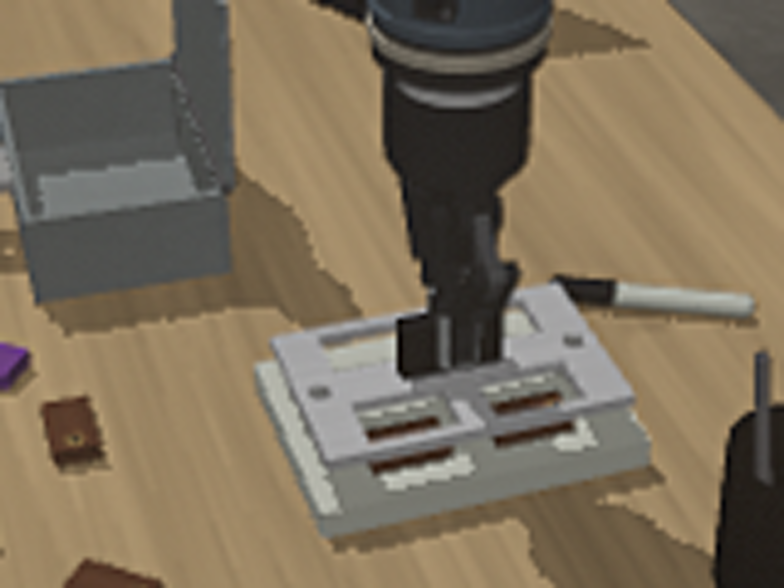

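The plate is rising level, at about 19 mm so far. I'll keep going until it clears the dowels.

```bash
python3 -m crank '[{"x":-0.03,"y":0,"z":0,"wx":0,"wy":0,"wz":0,"claw":255},{"x":-0.07,"y":0,"z":0,"wx":0,"wy":0,"wz":0,"claw":255},{"x":-0.12,"y":0,"z":0,"wx":0,"wy":0,"wz":0,"claw":255},{"x":-0.18,"y":0,"z":0,"wx":0,"wy":0,"wz":0,"claw":255},{"x":-0.24,"y":0,"z":0,"wx":0,"wy":0,"wz":0,"claw":255}]'; python3 -c "
from h import *
go(0.555,0.009,0.1,90); print(arm.state()['moment'])"
```

```text
time_s: 6.22
tcp_pos: [0.6302, 0.0081, 0.1017]
orientation: [[0.005, 0.001, 1.0], [-0.0, 1.0, -0.001], [-1.0, -0.0, 0.005]]
ft_force: [0.3, 0.6, -3.7]
opening: 0.152
t 6.22 tcp [0.6302 0.0081 0.1017] yaw 89.92 open 0.152 F [ 0.3  0.6 -3.7] q5 0.01
shift x,y,z [ 0.0069  0.0041 -0.3761] turn [-0.0007  0.0022  0.0002] rows>= 2
[ 0.03975094 -0.03380777 -0.00105607]
```

```bash
python3 -m crank '[{"x":0,"y":-0.03,"z":-0.06,"wx":0,"wy":0,"wz":0,"claw":255},{"x":0,"y":-0.1,"z":-0.16,"wx":0,"wy":0,"wz":0,"claw":255},{"x":0,"y":-0.2,"z":-0.28,"wx":0,"wy":0,"wz":0,"claw":255},{"x":0,"y":-0.32,"z":-0.37,"wx":0,"wy":0,"wz":0,"claw":255},{"x":0,"y":-0.46,"z":-0.37,"wx":0,"wy":0,"wz":0,"claw":255}]'; python3 -m crank '[{"x":0,"y":-0.14,"z":0,"wx":0,"wy":0,"wz":0,"claw":255},{"x":0,"y":-0.28,"z":0,"wx":0,"wy":0,"wz":0,"claw":255},{"x":0,"y":-0.42,"z":0,"wx":0,"wy":0,"wz":0,"claw":255},{"x":0,"y":-0.54,"z":0,"wx":0,"wy":0,"wz":0,"claw":255},{"x":0,"y":-0.64,"z":0,"wx":0,"wy":0,"wz":0,"claw":255}]'; python3 -c "
from h import *
go(0.555,-0.251,0.03,90)"
```

```text
time_s: 6.63
tcp_pos: [0.5531, -0.0839, 0.1011]
orientation: [[0.003, 0.0, 1.0], [-0.0, 1.0, -0.0], [-1.0, -0.0, 0.003]]
ft_force: [1.0, -0.2, -2.9]
opening: 0.151
time_s: 7.05
tcp_pos: [0.5558, -0.2139, 0.1012]
orientation: [[0.005, 0.002, 1.0], [-0.001, 1.0, -0.002], [-1.0, -0.001, 0.005]]
ft_force: [-0.3, 1.2, -3.9]
opening: 0.154
t 7.05 tcp [ 0.5558 -0.2139  0.1012] yaw 89.86 open 0.154 F [-0.3  1.2 -3.9] q5 -0.37
shift x,y,z [ 0.3561 -0.1848 -0.0055] turn [-0.0011  0.0024  0.0006] rows>= 2
```

```bash
python3 -m crank '[{"x":0,"y":-0.1,"z":-0.006,"wx":0,"wy":0.0024,"wz":0,"claw":255},{"x":0.1,"y":-0.185,"z":-0.006,"wx":0,"wy":0.0024,"wz":0,"claw":255},{"x":0.22,"y":-0.185,"z":-0.006,"wx":0,"wy":0.0024,"wz":0,"claw":255},{"x":0.32,"y":-0.185,"z":-0.006,"wx":0,"wy":0.0024,"wz":0,"claw":255},{"x":0.37,"y":-0.185,"z":-0.006,"wx":0,"wy":0.0024,"wz":0,"claw":255}]';  python3 -c "
from h import *
go(0.555,-0.251,0.018,90)
snap('side','sd4',(220,180,380,360),4)"
```

```text
time_s: 7.47
tcp_pos: [0.5539, -0.2489, 0.0244]
orientation: [[-0.003, 0.002, 1.0], [0.0, 1.0, -0.002], [-1.0, 0.0, -0.003]]
ft_force: [-0.4, 0.7, -3.4]
opening: 0.15
t 7.47 tcp [ 0.5539 -0.2489  0.0244] yaw 89.88 open 0.15 F [-0.4  0.7 -3.4] q5 -0.42
shift x,y,z [ 0.0322 -0.0103  0.0058] turn [-0.001  -0.0014 -0.0001] rows>= 1
```

View pics/sd4.png

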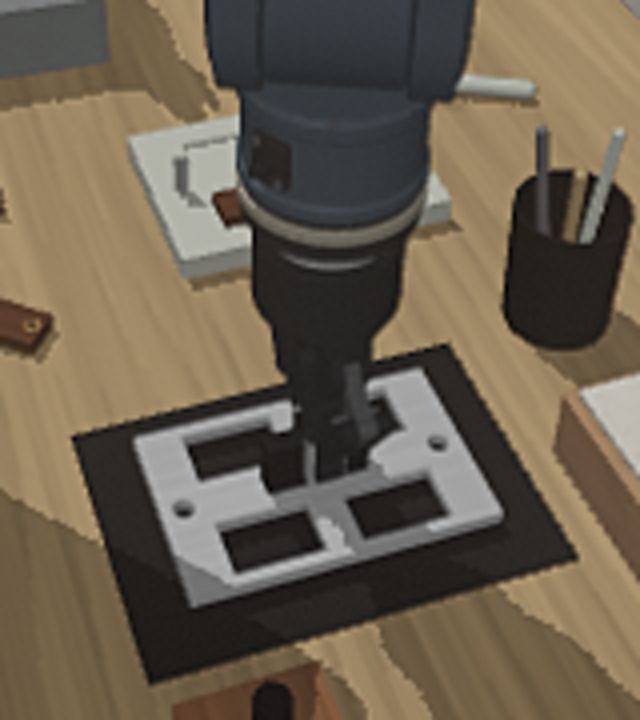

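The plate is level and centred over the mat, about 5 mm up. I'll lower the rest of the way until the force changes, then release.

```bash
python3 -m crank '[{"x":0.015,"y":-0.008,"z":0,"wx":0,"wy":0,"wz":0,"claw":255},{"x":0.03,"y":-0.008,"z":0,"wx":0,"wy":0,"wz":0,"claw":255},{"x":0.03,"y":-0.008,"z":0,"wx":0,"wy":0,"wz":0,"claw":255}]'
```

```text
time_s: 7.77
tcp_pos: [0.5552, -0.2504, 0.0205]
orientation: [[-0.0, 0.001, 1.0], [-0.001, 1.0, -0.001], [-1.0, -0.001, -0.0]]
ft_force: [0.5, 0.2, -3.4]
opening: 0.152
```

```bash
python3 -m crank '[{"x":0.008,"y":0,"z":0,"wx":0,"wy":0,"wz":0,"claw":255},{"x":0.012,"y":0,"z":0,"wx":0,"wy":0,"wz":0,"claw":255},{"x":0.012,"y":0,"z":0,"wx":0,"wy":0,"wz":0,"claw":255}]'
```

```text
time_s: 8.02
tcp_pos: [0.5553, -0.2504, 0.0192]
orientation: [[0.0, 0.001, 1.0], [-0.001, 1.0, -0.001], [-1.0, -0.001, 0.0]]
ft_force: [-7.5, 2.3, 16.2]
opening: 0.159
```

```bash
python3 -m crank '[{"x":-0.005,"y":0,"z":0,"wx":0,"wy":0,"wz":0,"claw":100},{"x":-0.01,"y":0,"z":0,"wx":0,"wy":0,"wz":0,"claw":100},{"x":-0.01,"y":0,"z":0,"wx":0,"wy":0,"wz":0,"claw":100},{"x":-0.01,"y":0,"z":0,"wx":0,"wy":0,"wz":0,"claw":100},{"x":-0.01,"y":0,"z":0,"wx":0,"wy":0,"wz":0,"claw":100}]';  python3 -m crank '[{"x":-0.1,"y":0,"z":0,"wx":0,"wy":0,"wz":0,"claw":100},{"x":-0.25,"y":0,"z":0,"wx":0,"wy":0,"wz":0,"claw":100},{"x":-0.4,"y":0,"z":0,"wx":0,"wy":0,"wz":0,"claw":100},{"x":-0.55,"y":0,"z":0,"wx":0,"wy":0,"wz":0,"claw":100},{"x":-0.6,"y":0,"z":0,"wx":0,"wy":0,"wz":0,"claw":100}]'; python3 -c "
from h import *
s=snap('side','sd5')
c=s['color'].astype(int)
go()"
```

```text
time_s: 8.43
tcp_pos: [0.5546, -0.2502, 0.0192]
orientation: [[-0.002, 0.001, 1.0], [-0.0, 1.0, -0.001], [-1.0, -0.0, -0.002]]
ft_force: [0.6, 1.1, -0.1]
opening: 0.605
time_s: 8.85
tcp_pos: [0.5562, -0.2508, 0.1436]
orientation: [[0.003, 0.001, 1.0], [-0.002, 1.0, -0.001], [-1.0, -0.002, 0.003]]
ft_force: [1.2, -0.4, 1.7]
opening: 0.61
t 8.9 tcp [ 0.5565 -0.2509  0.1437] yaw 89.93 open 0.608 F [ 0.6 -1.7  2.2] q5 -0.42
shift x,y,z [0. 0. 0.] turn [0.     0.0017 0.0011] rows>= 1
```

View pics/sd5.png

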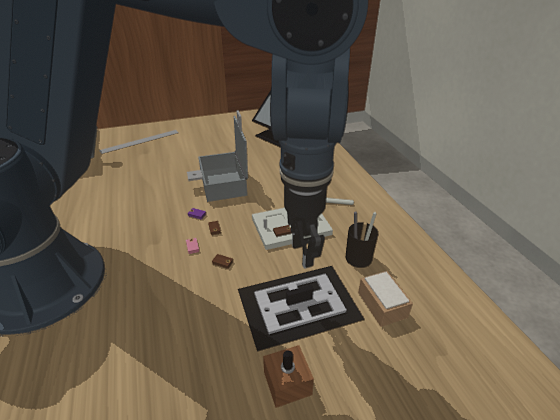

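The plate lies flat on the mat at about (300,300). Next are the jig tags, near one first.

```bash
python3 -m crank '[{"x":0,"y":0.2,"z":0.03,"wx":0,"wy":0,"wz":0,"claw":125},{"x":0,"y":0.4,"z":0.06,"wx":0,"wy":0,"wz":0,"claw":125},{"x":0,"y":0.6,"z":0.1,"wx":0,"wy":0,"wz":0,"claw":125},{"x":0.0,"y":0.8,"z":0.15,"wx":0,"wy":0,"wz":0,"claw":125},{"x":0.1,"y":1,"z":0.185,"wx":0,"wy":0,"wz":0,"claw":125}]'; python3 -c "
from h import *
go(0.593,-0.0232,0.021,90)"
```

```text
time_s: 9.32
tcp_pos: [0.5931, -0.0513, 0.1225]
orientation: [[0.002, 0.001, 1.0], [-0.0, 1.0, -0.001], [-1.0, -0.0, 0.002]]
ft_force: [0.5, 0.6, 0.1]
opening: 0.51
t 9.32 tcp [ 0.5931 -0.0513  0.1225] yaw 89.93 open 0.51 F [0.5 0.6 0.1] q5 -0.09
shift x,y,z [ 0.5076  0.1408 -0.0021] turn [-0.0006  0.0011  0.0001] rows>= 3
```

```bash
python3 -m crank '[{"x":0.1,"y":0.14,"z":0,"wx":0,"wy":0,"wz":0,"claw":125},{"x":0.25,"y":0.14,"z":0,"wx":0,"wy":0,"wz":0,"claw":125},{"x":0.4,"y":0.14,"z":0,"wx":0,"wy":0,"wz":0,"claw":125},{"x":0.5,"y":0.14,"z":0,"wx":0,"wy":0,"wz":0,"claw":125},{"x":0.5,"y":0.14,"z":0,"wx":0,"wy":0,"wz":0,"claw":125}]'; python3 -c "
from h import *
go(0.593,-0.0232,0.020,90); snap('side','sd6',(200,140,360,260),4.9)"
```

```text
time_s: 9.73
tcp_pos: [0.5903, -0.0249, 0.0176]
orientation: [[-0.004, 0.001, 1.0], [0.0, 1.0, -0.001], [-1.0, 0.0, -0.004]]
ft_force: [0.2, -0.1, -1.2]
opening: 0.508
t 9.73 tcp [ 0.5903 -0.0249  0.0176] yaw 89.97 open 0.508 F [ 0.2 -0.1 -1.2] q5 -0.04
shift x,y,z [-0.0118  0.0087  0.0133] turn [-0.0003 -0.0018 -0.0001] rows>= 1
```

View pics/sd6.png

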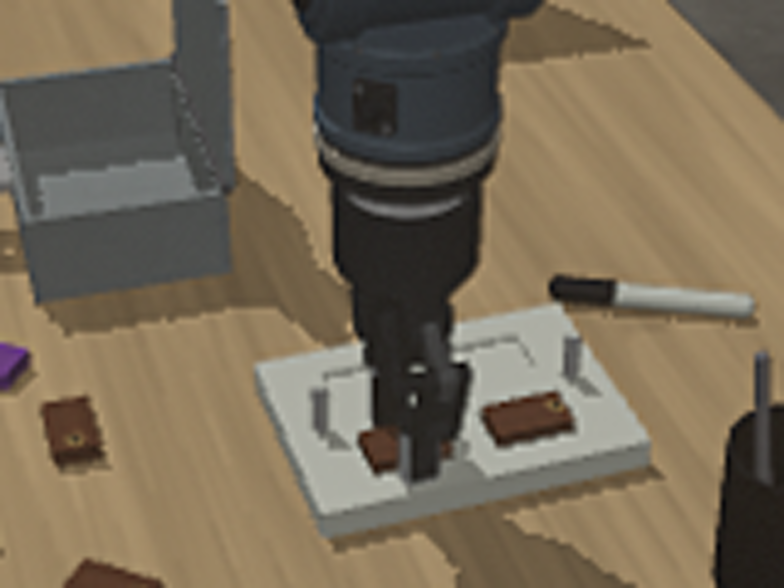

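```bash
python3 -m crank '[{"x":-0.008,"y":0.004,"z":0.006,"wx":0,"wy":0,"wz":0,"claw":125},{"x":-0.008,"y":0.004,"z":0.006,"wx":0,"wy":0,"wz":0,"claw":255},{"x":-0.008,"y":0.004,"z":0.006,"wx":0,"wy":0,"wz":0,"claw":255},{"x":-0.008,"y":0.004,"z":0.006,"wx":0,"wy":0,"wz":0,"claw":255},{"x":-0.008,"y":0.004,"z":0.006,"wx":0,"wy":0,"wz":0,"claw":255}]'
```

```text
time_s: 10.2
tcp_pos: [0.5926, -0.0232, 0.0227]
orientation: [[-0.001, 0.0, 1.0], [0.003, 1.0, -0.0], [-1.0, 0.003, -0.001]]
ft_force: [-2.2, 10.8, 5.8]
opening: 0.293
```

```bash
python3 -m crank '[{"x":-0.02,"y":0.004,"z":0,"wx":0,"wy":0,"wz":0,"claw":255},{"x":-0.05,"y":0.004,"z":0,"wx":0,"wy":0,"wz":0,"claw":255},{"x":-0.1,"y":0,"z":0,"wx":0,"wy":0,"wz":0,"claw":255},{"x":-0.2,"y":0,"z":0,"wx":0,"wy":0,"wz":0,"claw":255},{"x":-0.2,"y":0,"z":0,"wx":0,"wy":0,"wz":0,"claw":255}]';  python3 -c "
from h import *
go(0.47,0.24,0.13,90); snap('side','sd7',(200,140,360,260),4.9)"
```

```text
time_s: 10.62
tcp_pos: [0.5944, -0.025, 0.0663]
orientation: [[0.003, 0.001, 1.0], [-0.0, 1.0, -0.001], [-1.0, -0.0, 0.003]]
ft_force: [0.6, -0.4, 0.9]
opening: 0.295
t 10.62 tcp [ 0.5944 -0.025   0.0663] yaw 89.91 open 0.295 F [ 0.6 -0.4  0.9] q5 -0.04
shift x,y,z [-0.3211  1.3237 -0.6229] turn [-0.0007  0.0014  0.0002] rows>= 8
```

View pics/sd7.png

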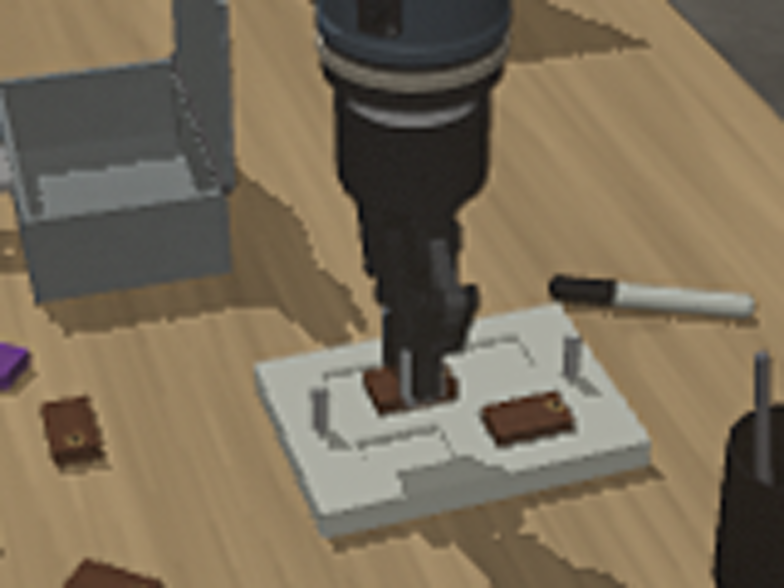

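The tag is held, so it goes to the box next.

```bash
python3 -m crank '[{"x":-0.2,"y":0.1,"z":-0.1,"wx":0,"wy":0,"wz":0,"claw":255},{"x":-0.35,"y":0.25,"z":-0.2,"wx":0,"wy":0,"wz":0,"claw":255},{"x":-0.35,"y":0.43,"z":-0.3,"wx":0,"wy":0,"wz":0,"claw":255},{"x":-0.35,"y":0.6,"z":-0.4,"wx":0,"wy":0,"wz":0,"claw":255},{"x":-0.35,"y":0.78,"z":-0.5,"wx":0,"wy":0,"wz":0,"claw":255}]'; python3 -m crank '[{"x":0,"y":0.2,"z":-0.09,"wx":0,"wy":0,"wz":0,"claw":255},{"x":0,"y":0.4,"z":-0.09,"wx":0,"wy":0,"wz":0,"claw":255},{"x":0,"y":0.6,"z":-0.09,"wx":0,"wy":0,"wz":0,"claw":255},{"x":0,"y":0.8,"z":-0.09,"wx":0,"wy":0,"wz":0,"claw":255},{"x":0,"y":1,"z":-0.09,"wx":0,"wy":0,"wz":0,"claw":255}]';  python3 -c "
from h import *
go(0.475,0.335,0.045,90); snap('side','sd8',(150,60,330,220),4.4)"
```

```text
time_s: 11.08
tcp_pos: [0.4953, 0.1268, 0.1334]
orientation: [[0.0, 0.002, 1.0], [0.0, 1.0, -0.002], [-1.0, 0.0, 0.0]]
ft_force: [0.5, 0.5, -0.6]
opening: 0.293
time_s: 11.5
tcp_pos: [0.4777, 0.3278, 0.1327]
orientation: [[-0.001, 0.001, 1.0], [-0.0, 1.0, -0.001], [-1.0, -0.0, -0.001]]
ft_force: [1.8, -1.2, -0.4]
opening: 0.295
t 11.5 tcp [0.4777 0.3278 0.1327] yaw 89.93 open 0.295 F [ 1.8 -1.2 -0.4] q5 0.6
shift x,y,z [ 0.4383  0.0361 -0.0132] turn [-0.0006 -0.0006  0.    ] rows>= 3
```

View pics/sd8.png

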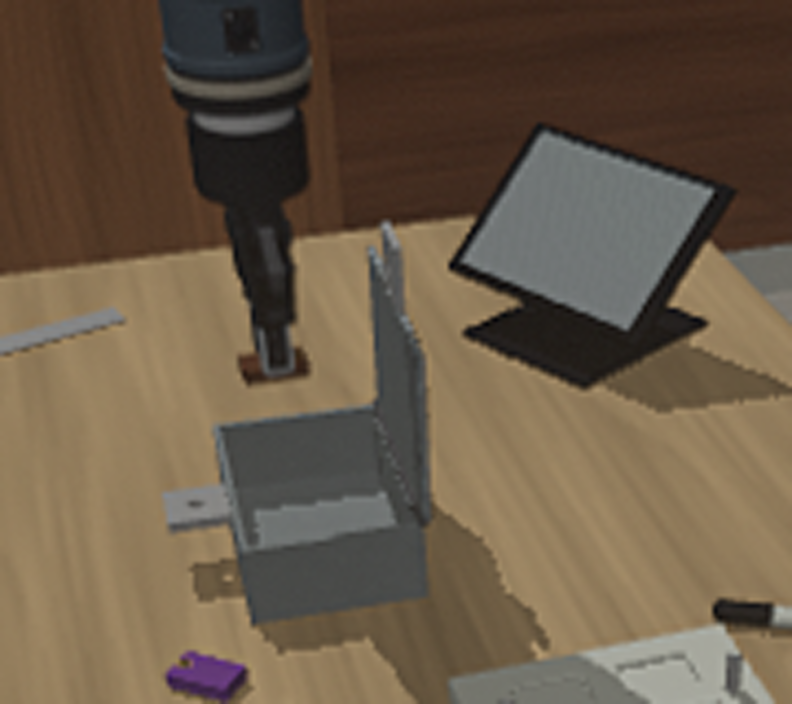

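```bash
python3 -m crank '[{"x":0.15,"y":0.02,"z":0,"wx":0,"wy":0,"wz":0,"claw":255},{"x":0.3,"y":0.02,"z":0,"wx":0,"wy":0,"wz":0,"claw":255},{"x":0.43,"y":0.02,"z":0,"wx":0,"wy":0,"wz":0,"claw":255},{"x":0.43,"y":0.02,"z":0,"wx":0,"wy":0,"wz":0,"claw":255},{"x":0.43,"y":0.02,"z":0,"wx":0,"wy":0,"wz":0,"claw":145}]'; python3 -m crank '[{"x":0,"y":0,"z":0,"wx":0,"wy":0,"wz":0,"claw":145},{"x":0,"y":0,"z":0,"wx":0,"wy":0,"wz":0,"claw":145},{"x":-0.15,"y":0,"z":0,"wx":0,"wy":0,"wz":0,"claw":145},{"x":-0.3,"y":0,"z":0,"wx":0,"wy":0,"wz":0,"claw":145},{"x":-0.45,"y":0,"z":0,"wx":0,"wy":0,"wz":0,"claw":145}]';  python3 -c "
from h import *
go(0.475,0.335,0.045,90); snap('side','sd9',(150,60,330,220),4.4)"
```

```text
time_s: 11.97
tcp_pos: [0.4774, 0.3292, 0.046]
orientation: [[-0.004, 0.001, 1.0], [-0.001, 1.0, -0.001], [-1.0, -0.001, -0.004]]
ft_force: [0.5, 0.4, 1.0]
opening: 0.418
time_s: 12.38
tcp_pos: [0.4785, 0.3299, 0.1392]
orientation: [[-0.0, 0.001, 1.0], [0.001, 1.0, -0.001], [-1.0, 0.001, -0.0]]
ft_force: [0.9, 1.4, 0.8]
opening: 0.432
t 12.38 tcp [0.4785 0.3299 0.1392] yaw 89.92 open 0.432 F [0.9 1.4 0.8] q5 0.6
shift x,y,z [ 0.4711  0.0251 -0.0173] turn [-0.0007 -0.0002 -0.0004] rows>= 3
```

View pics/sd9.png

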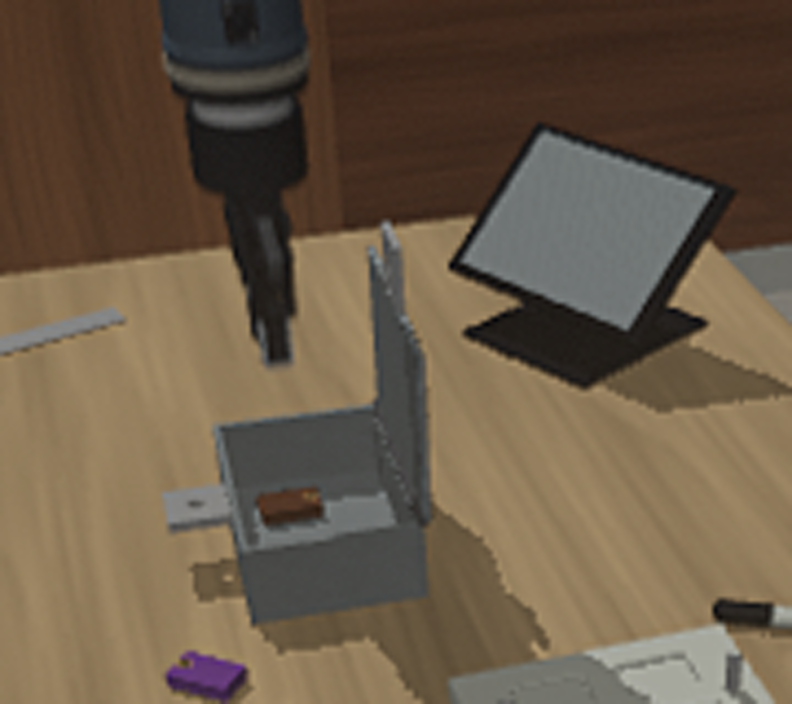

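The tag is in the box. Next is the second jig tag, going clear of the lid.

```bash
python3 -m crank '[{"x":0,"y":-0.2,"z":0,"wx":0,"wy":0,"wz":0,"claw":125},{"x":0,"y":-0.4,"z":0,"wx":0,"wy":0,"wz":0,"claw":125},{"x":0,"y":-0.6,"z":0,"wx":0,"wy":0,"wz":0,"claw":125},{"x":0,"y":-0.8,"z":0,"wx":0,"wy":0,"wz":0,"claw":125},{"x":0,"y":-1,"z":0.05,"wx":0,"wy":0,"wz":0,"claw":125}]';python3 -m crank '[{"x":0,"y":-0.13,"z":0.16,"wx":0,"wy":0,"wz":0,"claw":125},{"x":0,"y":-0.26,"z":0.32,"wx":0,"wy":0,"wz":0,"claw":125},{"x":0.0,"y":-0.4,"z":0.48,"wx":0,"wy":0,"wz":0,"claw":125},{"x":0.05,"y":-0.53,"z":0.64,"wx":0,"wy":0,"wz":0,"claw":125},{"x":0.1,"y":-0.66,"z":0.8,"wx":0,"wy":0,"wz":0,"claw":125}]'; python3 -c "
from h import *
go(0.665,-0.0232,0.021,90)"
```

```text
time_s: 12.85
tcp_pos: [0.4873, 0.1283, 0.1381]
orientation: [[0.0, 0.001, 1.0], [0.001, 1.0, -0.001], [-1.0, 0.001, 0.0]]
ft_force: [1.3, -0.9, 0.2]
opening: 0.509
time_s: 13.27
tcp_pos: [0.6484, -0.0028, 0.1187]
orientation: [[0.002, 0.002, 1.0], [-0.0, 1.0, -0.002], [-1.0, -0.0, 0.002]]
ft_force: [0.6, 0.5, 0.4]
opening: 0.51
t 13.27 tcp [ 0.6484 -0.0028  0.1187] yaw 89.9 open 0.51 F [0.6 0.5 0.4] q5 -0.0
shift x,y,z [ 0.4886 -0.1018  0.082 ] turn [-0.0008  0.0011  0.    ] rows>= 3
```

```bash
python3 -m crank '[{"x":0.05,"y":-0.1,"z":0.08,"wx":0,"wy":0,"wz":0,"claw":125},{"x":0.2,"y":-0.1,"z":0.08,"wx":0,"wy":0,"wz":0,"claw":125},{"x":0.35,"y":-0.1,"z":0.08,"wx":0,"wy":0,"wz":0,"claw":125},{"x":0.47,"y":-0.1,"z":0.08,"wx":0,"wy":0,"wz":0,"claw":125},{"x":0.48,"y":-0.1,"z":0.08,"wx":0,"wy":0,"wz":0,"claw":125}]';python3 -m crank '[{"x":0,"y":0,"z":0,"wx":0,"wy":0,"wz":0,"claw":125},{"x":0,"y":0,"z":0,"wx":0,"wy":0,"wz":0,"claw":125}]'; python3 -c "
from h import *
go(0.665,-0.0232,0.020,90); snap('side','sd10',(200,140,360,260),4.9)"
```

```text
time_s: 13.68
tcp_pos: [0.6599, -0.0212, 0.0174]
orientation: [[-0.006, 0.002, 1.0], [0.0, 1.0, -0.002], [-1.0, 0.0, -0.006]]
ft_force: [-0.2, -0.1, -0.7]
opening: 0.509
time_s: 13.85
tcp_pos: [0.663, -0.0209, 0.023]
orientation: [[0.001, 0.001, 1.0], [-0.0, 1.0, -0.001], [-1.0, -0.0, 0.001]]
ft_force: [0.2, -0.0, -0.0]
opening: 0.51
t 13.85 tcp [ 0.663  -0.0209  0.023 ] yaw 89.93 open 0.51 F [ 0.2 -0.  -0. ] q5 -0.03
shift x,y,z [ 0.0152 -0.0115  0.0098] turn [-0.0006  0.0005  0.0001] rows>= 1
```

View pics/sd10.png

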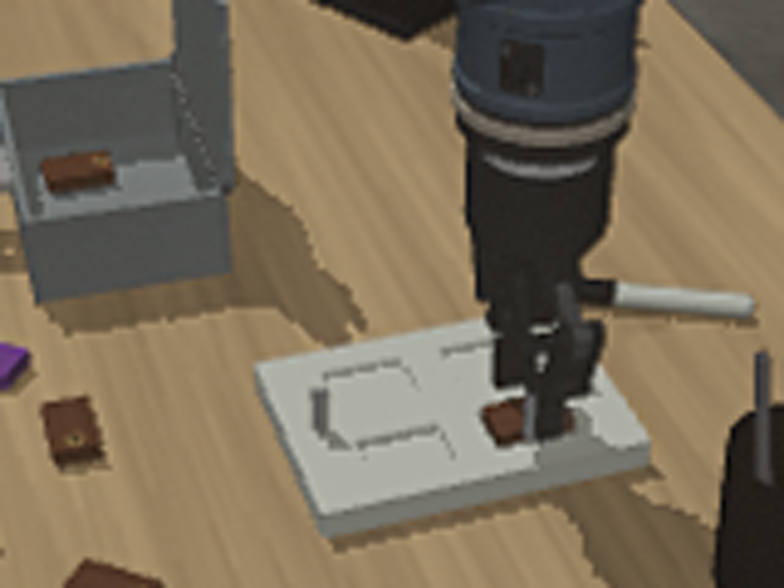

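```bash
python3 -m crank '[{"x":0.01,"y":-0.011,"z":0.008,"wx":0,"wy":0,"wz":0,"claw":125},{"x":0.01,"y":-0.011,"z":0.008,"wx":0,"wy":0,"wz":0,"claw":255},{"x":0.01,"y":-0.011,"z":0.008,"wx":0,"wy":0,"wz":0,"claw":255},{"x":0.01,"y":-0.011,"z":0.008,"wx":0,"wy":0,"wz":0,"claw":255},{"x":0.01,"y":-0.011,"z":0.008,"wx":0,"wy":0,"wz":0,"claw":255}]';python3 -m crank '[{"x":-0.02,"y":0.004,"z":0,"wx":0,"wy":0,"wz":0,"claw":255},{"x":-0.08,"y":0,"z":0,"wx":0,"wy":0,"wz":0,"claw":255},{"x":-0.2,"y":0,"z":0,"wx":0,"wy":0,"wz":0,"claw":255},{"x":-0.35,"y":0,"z":0,"wx":0,"wy":0,"wz":0,"claw":255},{"x":-0.5,"y":0,"z":0,"wx":0,"wy":0,"wz":0,"claw":255}]'; python3 -c "
from h import *
go(0.475,0.295,0.045,90)"
```

```text
time_s: 14.32
tcp_pos: [0.6643, -0.023, 0.0202]
orientation: [[0.0, 0.001, 1.0], [0.0, 1.0, -0.001], [-1.0, 0.0, 0.0]]
ft_force: [-0.5, 1.7, 9.3]
opening: 0.304
time_s: 14.73
tcp_pos: [0.6631, -0.0232, 0.1207]
orientation: [[-0.002, 0.001, 1.0], [-0.0, 1.0, -0.001], [-1.0, -0.0, -0.002]]
ft_force: [0.7, -0.1, -0.0]
opening: 0.299
t 14.73 tcp [ 0.6631 -0.0232  0.1207] yaw 89.93 open 0.299 F [ 0.7 -0.1 -0. ] q5 -0.03
shift x,y,z [ 0.3804  1.5896 -0.942 ] turn [-0.0006 -0.001   0.    ] rows>= 10
```

```bash
python3 -m crank '[{"x":-0.05,"y":0.1,"z":-0.17,"wx":0,"wy":0,"wz":0,"claw":255},{"x":-0.08,"y":0.2,"z":-0.34,"wx":0,"wy":0,"wz":0,"claw":255},{"x":-0.08,"y":0.3,"z":-0.51,"wx":0,"wy":0,"wz":0,"claw":255},{"x":-0.08,"y":0.4,"z":-0.68,"wx":0,"wy":0,"wz":0,"claw":255},{"x":-0.08,"y":0.5,"z":-0.85,"wx":0,"wy":0,"wz":0,"claw":255}]'; python3 -m crank '[{"x":0,"y":0.2,"z":-0.09,"wx":0,"wy":0,"wz":0,"claw":255},{"x":0,"y":0.4,"z":-0.09,"wx":0,"wy":0,"wz":0,"claw":255},{"x":0,"y":0.6,"z":-0.09,"wx":0,"wy":0,"wz":0,"claw":255},{"x":0,"y":0.8,"z":-0.09,"wx":0,"wy":0,"wz":0,"claw":255},{"x":0,"y":1,"z":-0.09,"wx":0,"wy":0,"wz":0,"claw":255}]';  python3 -c "
from h import *
go(0.475,0.295,0.045,90); snap('side','sd11',(150,60,330,220),4.4)"
```

```text
time_s: 15.15
tcp_pos: [0.4923, 0.0777, 0.1361]
orientation: [[-0.0, 0.002, 1.0], [0.0, 1.0, -0.002], [-1.0, 0.0, -0.0]]
ft_force: [0.8, 0.4, 0.4]
opening: 0.295
time_s: 15.57
tcp_pos: [0.4757, 0.2792, 0.1365]
orientation: [[-0.0, 0.001, 1.0], [0.001, 1.0, -0.001], [-1.0, 0.001, -0.0]]
ft_force: [1.3, 0.0, 0.2]
opening: 0.301
t 15.57 tcp [0.4757 0.2792 0.1365] yaw 89.94 open 0.301 F [1.3 0.  0.2] q5 0.53
shift x,y,z [ 0.4575  0.0786 -0.0034] turn [-0.0005 -0.0002 -0.0003] rows>= 3
```

View pics/sd11.png

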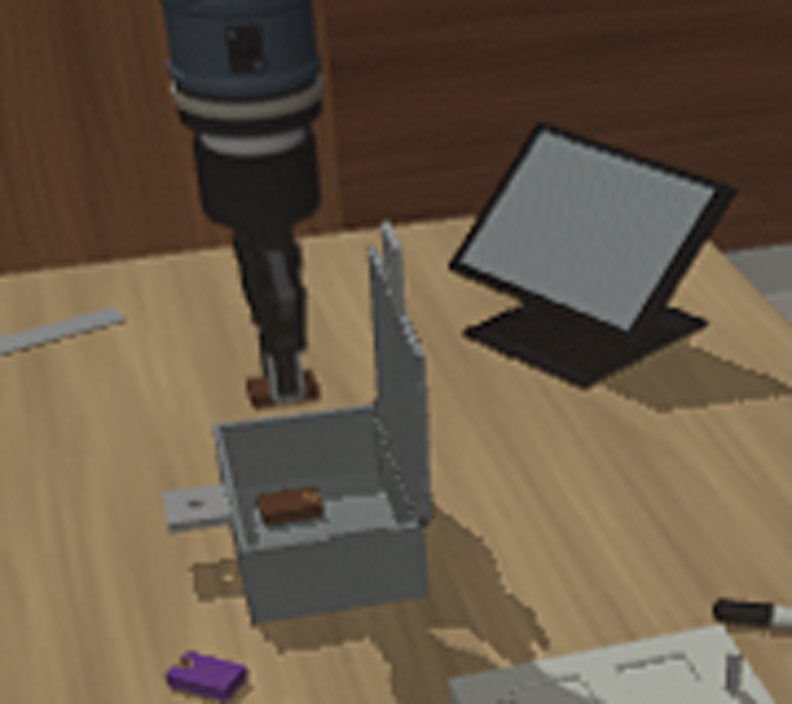

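```bash
python3 -m crank '[{"x":0.15,"y":0.03,"z":0,"wx":0,"wy":0,"wz":0,"claw":255},{"x":0.3,"y":0.03,"z":0,"wx":0,"wy":0,"wz":0,"claw":255},{"x":0.41,"y":0.03,"z":0,"wx":0,"wy":0,"wz":0,"claw":255},{"x":0.41,"y":0.03,"z":0,"wx":0,"wy":0,"wz":0,"claw":255},{"x":0.41,"y":0.03,"z":0,"wx":0,"wy":0,"wz":0,"claw":145}]'; python3 -m crank '[{"x":0,"y":0,"z":0,"wx":0,"wy":0,"wz":0,"claw":145},{"x":0,"y":0,"z":0,"wx":0,"wy":0,"wz":0,"claw":145},{"x":-0.15,"y":0,"z":0,"wx":0,"wy":0,"wz":0,"claw":145},{"x":-0.3,"y":0,"z":0,"wx":0,"wy":0,"wz":0,"claw":145},{"x":-0.45,"y":0,"z":0,"wx":0,"wy":0,"wz":0,"claw":145}]';  python3 -c "
from h import *
go(0.425,0.065,0.1,90); snap('side','sd12',(150,60,350,270),2.8); s=snap('top','t12')
c=s['color'].astype(int); r,g,b=c[...,0],c[...,1],c[...,2]
brown=(r<115)&(r>g+20)&(b<65)&(r>50)&(g<75)
print('tags12',rect(s,brown,0.012,(215,260,330,330)))"
```

```text
time_s: 16.03
tcp_pos: [0.4755, 0.2828, 0.0535]
orientation: [[-0.003, 0.001, 1.0], [-0.001, 1.0, -0.001], [-1.0, -0.001, -0.003]]
ft_force: [0.0, 0.8, 1.3]
opening: 0.423
time_s: 16.45
tcp_pos: [0.4762, 0.2831, 0.1457]
orientation: [[-0.001, 0.001, 1.0], [0.001, 1.0, -0.001], [-1.0, 0.001, -0.001]]
ft_force: [1.2, 0.1, 0.7]
opening: 0.431
t 16.45 tcp [0.4762 0.2831 0.1457] yaw 89.92 open 0.431 F [1.2 0.1 0.7] q5 0.54
shift x,y,z [ 0.2279 -1.0908 -0.2543] turn [-0.0007 -0.0003 -0.0003] rows>= 6
tags12 [([425.4, 64.3], [45.3, 25.7], 89.8, [236.0, 286.0]), ([419.4, -70.5], [45.2, 27.4], -40.6, [293.0, 288.0])]
```

View pics/sd12.png

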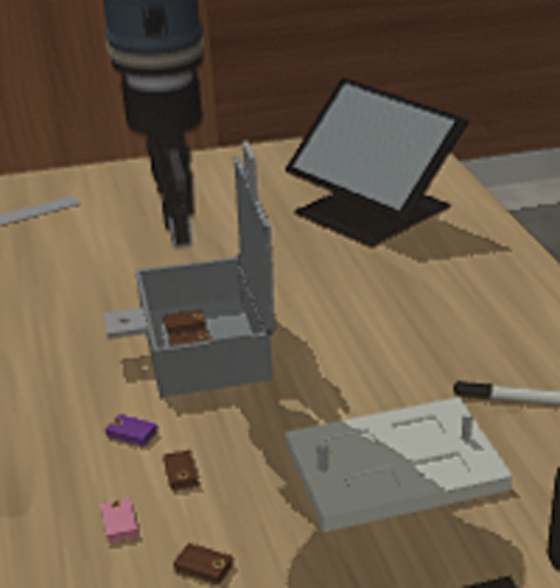

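View pics/t12.png

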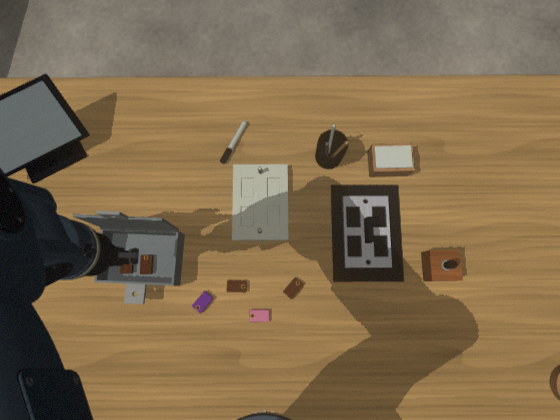

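Both jig tags are in the box and the jig is empty. The counter tags are still at (236,286) and (293,288). I'll go to tag4 and grip it along its length, with the jaws along y.

```bash
python3 -m crank '[{"x":0,"y":-0.2,"z":0,"wx":0,"wy":0,"wz":0,"claw":80},{"x":0,"y":-0.4,"z":-0.06,"wx":0,"wy":0,"wz":0,"claw":80},{"x":0,"y":-0.6,"z":-0.12,"wx":0,"wy":0,"wz":0,"claw":80},{"x":0,"y":-0.8,"z":-0.2,"wx":0,"wy":0,"wz":0,"claw":80},{"x":0.1,"y":-0.99,"z":-0.254,"wx":0,"wy":0,"wz":0,"claw":80}]';python3 -m crank '[{"x":0.1,"y":-0.1,"z":0,"wx":0,"wy":0,"wz":0,"claw":80},{"x":0.2,"y":-0.1,"z":0,"wx":0,"wy":0,"wz":0,"claw":80},{"x":0.35,"y":-0.1,"z":0,"wx":0,"wy":0,"wz":0,"claw":80},{"x":0.45,"y":-0.1,"z":0,"wx":0,"wy":0,"wz":0,"claw":80},{"x":0.45,"y":-0.1,"z":0,"wx":0,"wy":0,"wz":0,"claw":80}]'; python3 -c "
from h import *
go(0.4255,0.0648,0.004,90); snap('side','sd13',(150,150,350,300),3.5)"
```

```text
time_s: 16.97
tcp_pos: [0.4266, 0.0874, 0.1278]
orientation: [[0.004, 0.001, 1.0], [0.001, 1.0, -0.001], [-1.0, 0.001, 0.004]]
ft_force: [1.8, 0.4, 0.4]
opening: 0.685
time_s: 17.38
tcp_pos: [0.424, 0.0681, 0.0326]
orientation: [[-0.005, 0.002, 1.0], [-0.001, 1.0, -0.002], [-1.0, -0.001, -0.005]]
ft_force: [-1.1, 0.2, -0.5]
opening: 0.688
t 17.38 tcp [0.424  0.0681 0.0326] yaw 89.89 open 0.688 F [-1.1  0.2 -0.5] q5 0.16
shift x,y,z [ 0.143  -0.0164  0.0083] turn [-0.0009 -0.0024  0.0003] rows>= 1
```

View pics/sd13.png

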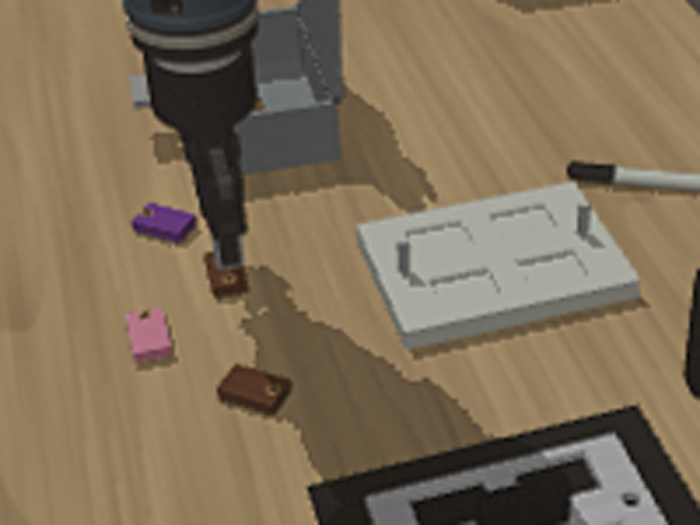

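```bash
python3 -m crank '[{"x":0.07,"y":-0.016,"z":0.005,"wx":0,"wy":0,"wz":0,"claw":80},{"x":0.13,"y":-0.016,"z":0.005,"wx":0,"wy":0,"wz":0,"claw":80},{"x":0.13,"y":-0.016,"z":0.005,"wx":0,"wy":0,"wz":0,"claw":80},{"x":0.13,"y":-0.016,"z":0.005,"wx":0,"wy":0,"wz":0,"claw":80}]'; python3 -c "
from h import *
go(0.4255,0.0648,0.004,90); snap('side','sd14',(180,180,260,240),8)"
```

```text
time_s: 17.77
tcp_pos: [0.4274, 0.0657, 0.0102]
orientation: [[-0.001, 0.001, 1.0], [0.0, 1.0, -0.001], [-1.0, 0.0, -0.001]]
ft_force: [-0.1, 1.1, -0.2]
opening: 0.686
t 17.77 tcp [0.4274 0.0657 0.0102] yaw 89.93 open 0.686 F [-0.1  1.1 -0.2] q5 0.15
shift x,y,z [ 0.0309 -0.0043 -0.0095] turn [-0.0006 -0.0003 -0.0001] rows>= 1
```

View pics/sd14.png

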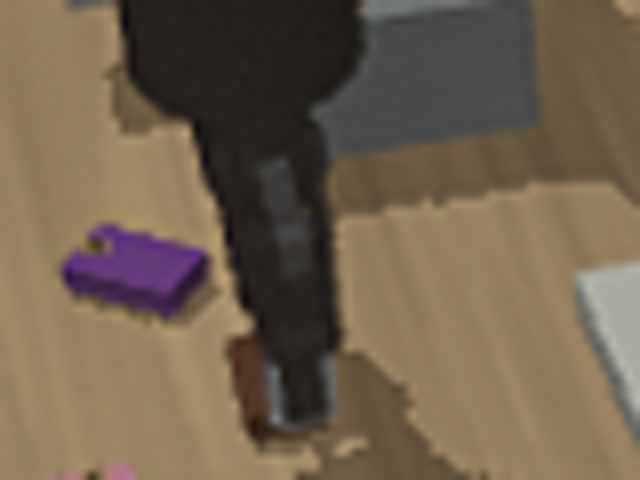

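```bash
python3 -m crank '[{"x":0.035,"y":-0.004,"z":-0.012,"wx":0,"wy":0,"wz":0,"claw":80},{"x":0.035,"y":-0.004,"z":-0.012,"wx":0,"wy":0,"wz":0,"claw":255},{"x":0.035,"y":-0.004,"z":-0.012,"wx":0,"wy":0,"wz":0,"claw":255},{"x":0.035,"y":-0.004,"z":-0.012,"wx":0,"wy":0,"wz":0,"claw":255},{"x":0.035,"y":-0.004,"z":-0.012,"wx":0,"wy":0,"wz":0,"claw":255}]';python3 -m crank '[{"x":-0.02,"y":0,"z":0,"wx":0,"wy":0,"wz":0,"claw":255},{"x":-0.08,"y":0,"z":0,"wx":0,"wy":0,"wz":0,"claw":255},{"x":-0.2,"y":0,"z":0,"wx":0,"wy":0,"wz":0,"claw":255},{"x":-0.35,"y":0,"z":0,"wx":0,"wy":0,"wz":0,"claw":255},{"x":-0.5,"y":0,"z":0,"wx":0,"wy":0,"wz":0,"claw":255}]'; python3 -c "
from h import *
go(0.475,0.25,0.14,90); snap('side','sd15',(150,120,310,240),4)"
```

```text
time_s: 18.23
tcp_pos: [0.4241, 0.0647, 0.0023]
orientation: [[-0.002, 0.001, 1.0], [-0.0, 1.0, -0.001], [-1.0, -0.0, -0.002]]
ft_force: [-3.2, -1.1, 7.7]
opening: 0.515
time_s: 18.65
tcp_pos: [0.4239, 0.0646, 0.1033]
orientation: [[-0.003, 0.001, 1.0], [-0.0, 1.0, -0.001], [-1.0, -0.0, -0.003]]
ft_force: [1.5, 1.0, -0.6]
opening: 0.52
t 18.65 tcp [0.4239 0.0646 0.1033] yaw 89.94 open 0.52 F [ 1.5  1.  -0.6] q5 0.15
shift x,y,z [-0.1843  0.927   0.2542] turn [-0.0005 -0.0012  0.0001] rows>= 5
```

View pics/sd15.png

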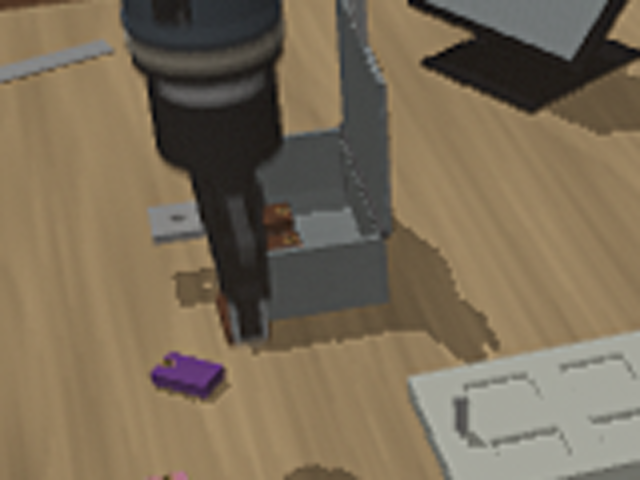

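```bash
python3 -m crank '[{"x":-0.18,"y":0.05,"z":0.0,"wx":0,"wy":0,"wz":0,"claw":255},{"x":-0.18,"y":0.25,"z":0.08,"wx":0,"wy":0,"wz":0,"claw":255},{"x":-0.18,"y":0.45,"z":0.16,"wx":0,"wy":0,"wz":0,"claw":255},{"x":-0.18,"y":0.65,"z":0.26,"wx":0,"wy":0,"wz":0,"claw":255},{"x":-0.18,"y":0.83,"z":0.29,"wx":0,"wy":0,"wz":0,"claw":255}]'; python3 -m crank '[{"x":0,"y":0.08,"z":0.01,"wx":0,"wy":0,"wz":0,"claw":255},{"x":0.15,"y":0.08,"z":0.01,"wx":0,"wy":0,"wz":0,"claw":255},{"x":0.3,"y":0.08,"z":0.01,"wx":0,"wy":0,"wz":0,"claw":255},{"x":0.4,"y":0.08,"z":0.01,"wx":0,"wy":0,"wz":0,"claw":255},{"x":0.4,"y":0.08,"z":0.01,"wx":0,"wy":0,"wz":0,"claw":255}]';  python3 -c "
from h import *
go(0.485,0.248,0.055,90); snap('side','sd16',(150,60,330,220),4.4)"
```

```text
time_s: 19.12
tcp_pos: [0.4841, 0.2319, 0.1384]
orientation: [[-0.0, 0.002, 1.0], [0.0, 1.0, -0.002], [-1.0, 0.0, -0.0]]
ft_force: [1.2, -1.6, -0.5]
opening: 0.515
time_s: 19.53
tcp_pos: [0.4821, 0.245, 0.0543]
orientation: [[-0.007, 0.001, 1.0], [-0.003, 1.0, -0.001], [-1.0, -0.003, -0.007]]
ft_force: [-0.7, -0.5, 0.2]
opening: 0.513
t 19.53 tcp [0.4821 0.245  0.0543] yaw 89.95 open 0.513 F [-0.7 -0.5  0.2] q5 0.47
shift x,y,z [-0.0038  0.0152  0.0147] turn [-0.0004 -0.0033  0.0013] rows>= 1
```

View pics/sd16.png

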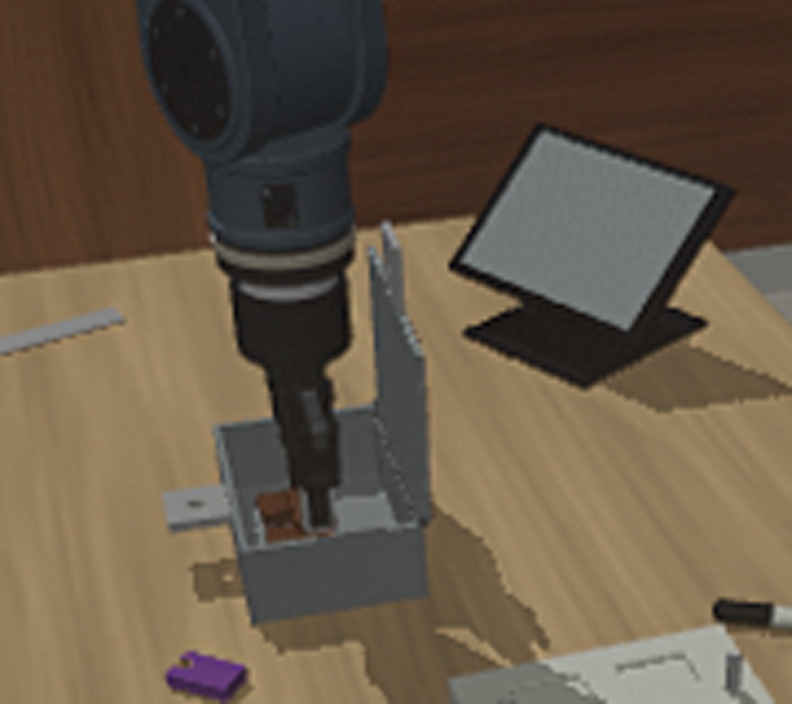

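```bash
python3 -m crank '[{"x":0,"y":0.015,"z":0.01,"wx":0,"wy":0,"wz":0,"claw":108},{"x":0,"y":0.015,"z":0.01,"wx":0,"wy":0,"wz":0,"claw":108},{"x":0,"y":0.015,"z":0.01,"wx":0,"wy":0,"wz":0,"claw":108},{"x":-0.15,"y":0.015,"z":0.01,"wx":0,"wy":0,"wz":0,"claw":108},{"x":-0.3,"y":0.015,"z":0.01,"wx":0,"wy":0,"wz":0,"claw":108}]'; python3 -m crank '[{"x":-0.15,"y":0,"z":0,"wx":0,"wy":0,"wz":0,"claw":108},{"x":-0.15,"y":-0.2,"z":0,"wx":0,"wy":0,"wz":0,"claw":108},{"x":-0.15,"y":-0.4,"z":0,"wx":0,"wy":0,"wz":0,"claw":108},{"x":-0.15,"y":-0.6,"z":-0.1,"wx":0,"wy":0,"wz":0,"claw":108},{"x":-0.15,"y":-0.8,"z":-0.2,"wx":0,"wy":0,"wz":0,"claw":125}]';  python3 -c "
from h import *
s=snap('top','t17',(70,190,340,330),2.9); snap('side','sd17',(150,60,330,220),4.4)
c=s['color'].astype(int); r,g,b=c[...,0],c[...,1],c[...,2]
brown=(r<115)&(r>g+20)&(b<65)&(r>50)&(g<75)
print('tags',rect(s,brown,0.012,(215,260,360,330)))
go(0.4194,-0.0705,0.1,49.4)"
```

```text
time_s: 20.0
tcp_pos: [0.4859, 0.2487, 0.1185]
orientation: [[-0.003, 0.001, 1.0], [-0.001, 1.0, -0.001], [-1.0, -0.001, -0.003]]
ft_force: [0.6, -0.0, 0.9]
opening: 0.58
time_s: 20.42
tcp_pos: [0.4493, 0.0932, 0.1488]
orientation: [[0.0, 0.001, 1.0], [0.0, 1.0, -0.001], [-1.0, 0.0, 0.0]]
ft_force: [0.6, -0.9, 0.6]
opening: 0.506
tags [([419.7, -70.8], [44.3, 26.8], -39.5, [294.0, 287.0])]
t 20.52 tcp [0.4472 0.0908 0.1489] yaw 89.71 open 0.512 F [ 1.6  1.2 -0. ] q5 0.21
shift x,y,z [ 0.2454 -0.8068 -0.1348] turn [ 0.3359 -0.0004  0.0006] rows>= 6
```

View pics/t17.png

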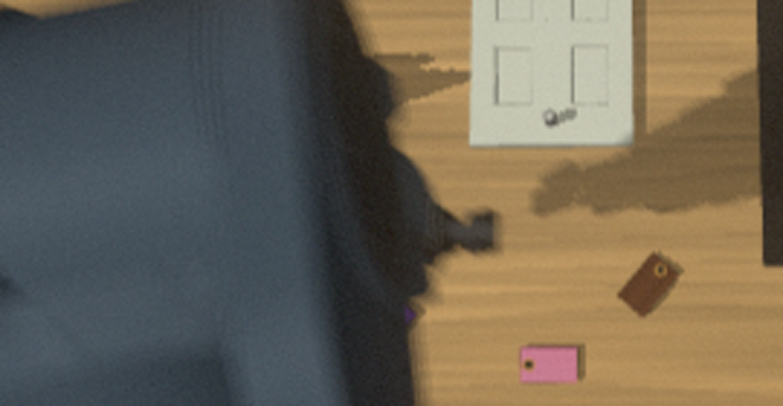

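View pics/sd17.png

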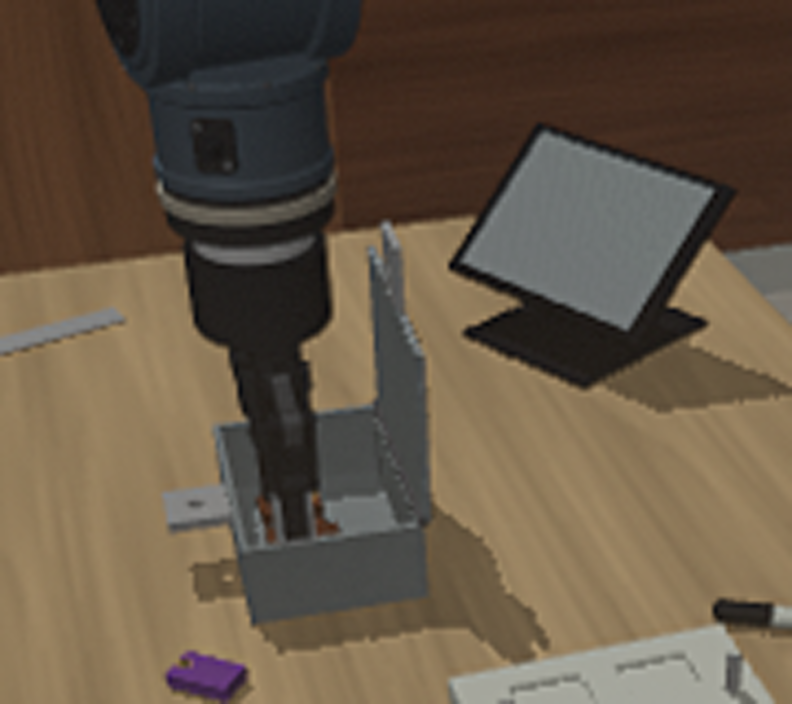

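```bash
python3 -m crank '[{"x":0,"y":-0.17,"z":0,"wx":0.06,"wy":0,"wz":0,"claw":125},{"x":0,"y":-0.34,"z":-0.03,"wx":0.12,"wy":0,"wz":0,"claw":125},{"x":0,"y":-0.5,"z":-0.08,"wx":0.18,"wy":0,"wz":0,"claw":125},{"x":0.1,"y":-0.67,"z":-0.135,"wx":0.24,"wy":0,"wz":0,"claw":125},{"x":0.2,"y":-0.8,"z":-0.135,"wx":0.295,"wy":0,"wz":0,"claw":125}]';   python3 -c "
from h import *
go(0.4195,-0.0706,0.03,49.7)"
```

```text
time_s: 20.93
tcp_pos: [0.4219, -0.0672, 0.1092]
orientation: [[0.002, 0.586, 0.811], [-0.001, 0.811, -0.586], [-1.0, 0.0, 0.002]]
ft_force: [1.3, 0.1, -0.4]
opening: 0.512
t 20.93 tcp [ 0.4219 -0.0672  0.1092] yaw 54.15 open 0.512 F [ 1.3  0.1 -0.4] q5 0.47
shift x,y,z [ 0.3958 -0.0209 -0.0004] turn [ 0.0371  0.0009 -0.0002] rows>= 2
```

```bash
python3 -m crank '[{"x":0.1,"y":-0.02,"z":0,"wx":0.037,"wy":0,"wz":0,"claw":125},{"x":0.25,"y":-0.02,"z":0,"wx":0.037,"wy":0,"wz":0,"claw":125},{"x":0.36,"y":-0.02,"z":0,"wx":0.037,"wy":0,"wz":0,"claw":125},{"x":0.4,"y":-0.02,"z":0,"wx":0.037,"wy":0,"wz":0,"claw":125},{"x":0.4,"y":-0.02,"z":0,"wx":0.037,"wy":0,"wz":0,"claw":125}]';   python3 -c "
from h import *
s=snap('side','sd18',(150,190,310,310),4.9); go(0.4195,-0.0706,0.003,49.7)"
```

```text
time_s: 21.35
tcp_pos: [0.419, -0.0683, 0.0272]
orientation: [[-0.003, 0.641, 0.767], [0.0, 0.767, -0.641], [-1.0, -0.002, -0.003]]
ft_force: [-0.4, 0.0, 0.3]
opening: 0.511
t 21.4 tcp [ 0.4198 -0.0684  0.0284] yaw 50.11 open 0.509 F [0.5 1.  1.2] q5 0.53
shift x,y,z [ 0.1269 -0.0092  0.0062] turn [ 0.0034 -0.0007  0.0006] rows>= 1
```

View pics/sd18.png

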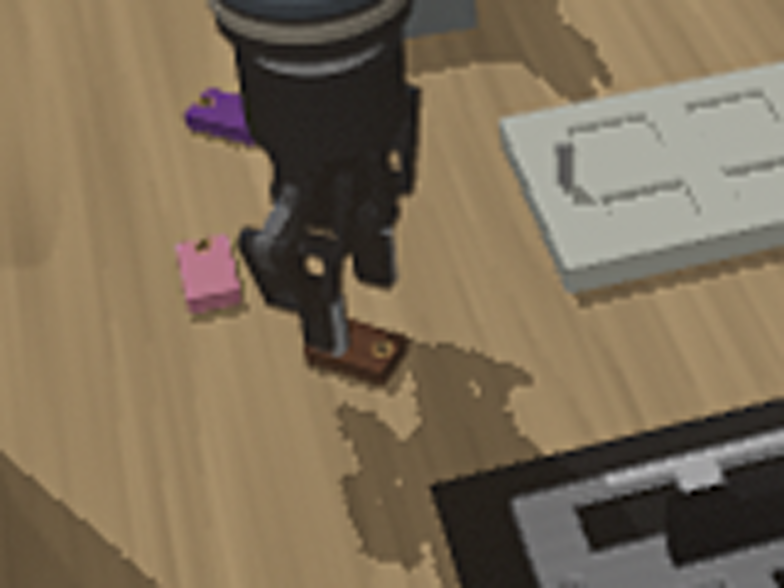

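```bash
python3 - <<'E'
from h import *
s=snap('side')
def pc(p): u,v=proj(s,p); return ((np.array([u,v])-[150,190])*4.9).round(0)
print("tag exp",pc((.4195,-.0706,.012)), "tcp",pc(arm.state()['tcp_pos']))
p=arm.state()['tcp_pos']; R=arm.state()['orientation']
for k in (-.0217,.0217): print("finger tip",pc(p+R[:,1]*k))
c=s['color'].astype(int); r,g,b=c[...,0],c[...,1],c[...,2]
t=snap('top'); u,v=proj(t,(.4195,-.0706,.012)); print(u,v)
E
python3 -c "
from h import *
snap('top','t19',(200,240,340,340),5)"
```

```text
tag exp [356. 338.] tcp [353. 311.]
finger tip [332. 339.]
finger tip [374. 283.]
293.28043968240786 287.7639514940817
```

View pics/t19.png

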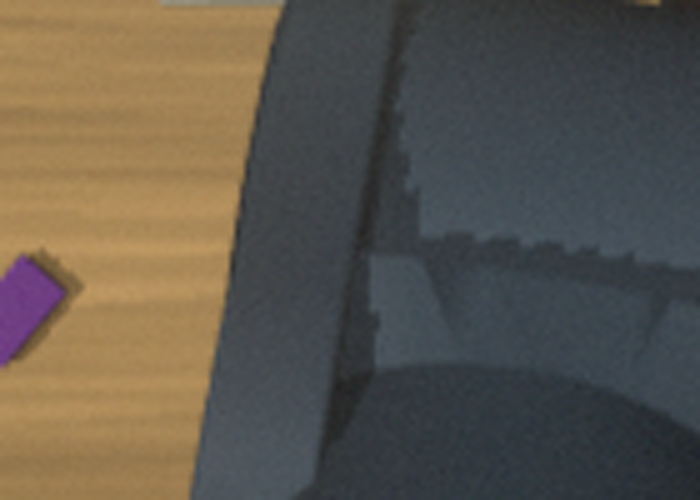

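```bash
python3 -m crank '[{"x":0.08,"y":-0.015,"z":0.006,"wx":0.003,"wy":0,"wz":0,"claw":120},{"x":0.125,"y":-0.015,"z":0.006,"wx":0.003,"wy":0,"wz":0,"claw":120},{"x":0.125,"y":-0.015,"z":0.006,"wx":0.003,"wy":0,"wz":0,"claw":120},{"x":0.125,"y":-0.015,"z":0.006,"wx":0.003,"wy":0,"wz":0,"claw":120}]';   python3 -c "
from h import *
s=snap('side','sd20',(150,190,310,310),4.9); go(0.419,-0.0715,0.003,49.7)"
```

```text
time_s: 21.88
tcp_pos: [0.4184, -0.0715, 0.0031]
orientation: [[-0.002, 0.646, 0.763], [0.0, 0.763, -0.646], [-1.0, -0.001, -0.002]]
ft_force: [-0.5, -0.2, 0.8]
opening: 0.529
t 21.93 tcp [ 0.4187 -0.0716  0.0034] yaw 49.74 open 0.528 F [-0.6 -0.8 -0.2] q5 0.53
shift x,y,z [0.002  0.0011 0.0008] turn [ 0.0004 -0.0005  0.0005] rows>= 1
```

View pics/sd20.png

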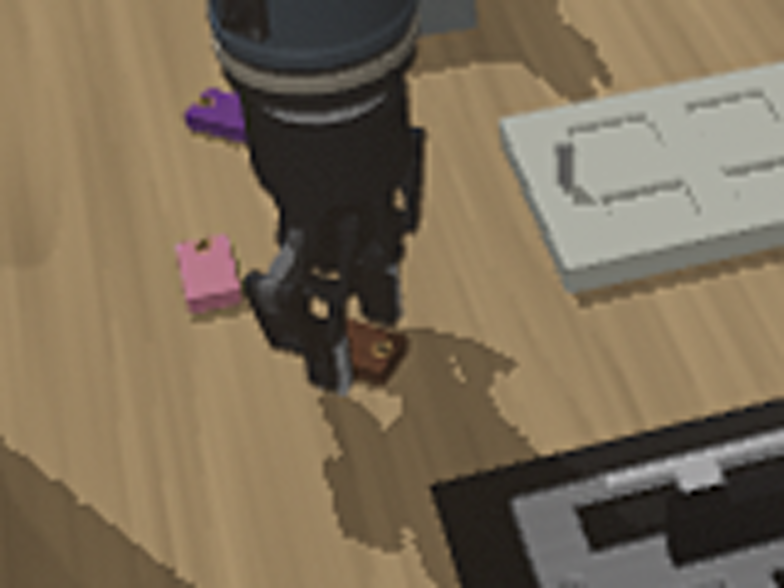

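```bash
python3 -m crank '[{"x":0,"y":0,"z":0,"wx":0,"wy":0,"wz":0,"claw":255},{"x":0,"y":0,"z":0,"wx":0,"wy":0,"wz":0,"claw":255},{"x":0,"y":0,"z":0,"wx":0,"wy":0,"wz":0,"claw":255},{"x":0,"y":0,"z":0,"wx":0,"wy":0,"wz":0,"claw":255}]';python3 -m crank '[{"x":-0.05,"y":0,"z":0,"wx":0,"wy":0,"wz":0,"claw":255},{"x":-0.2,"y":0,"z":0,"wx":0,"wy":0,"wz":0,"claw":255},{"x":-0.4,"y":0,"z":0,"wx":-0.06,"wy":0,"wz":0,"claw":255},{"x":-0.6,"y":0,"z":0,"wx":-0.12,"wy":0,"wz":0,"claw":255},{"x":-0.7,"y":0,"z":0,"wx":-0.17,"wy":0,"wz":0,"claw":255}]';python3 -c "
from h import *
s=snap('side','sd21',(150,140,310,260),4.9); go(0.48,0.31,0.14,90)"
```

```text
time_s: 22.27
tcp_pos: [0.419, -0.0716, 0.0038]
orientation: [[-0.001, 0.646, 0.763], [-0.0, 0.763, -0.646], [-1.0, -0.0, -0.0]]
ft_force: [-4.3, 1.1, 11.9]
opening: 0.306
time_s: 22.68
tcp_pos: [0.42, -0.0718, 0.1475]
orientation: [[0.003, 0.334, 0.943], [-0.001, 0.943, -0.334], [-1.0, 0.0, 0.003]]
ft_force: [0.4, -0.8, 0.8]
opening: 0.305
t 22.73 tcp [ 0.4213 -0.0721  0.1495] yaw 70.95 open 0.303 F [ 2.6 -0.7  5.4] q5 0.16
shift x,y,z [ 0.0469  1.9014 -0.3465] turn [-0.1587  0.003   0.0002] rows>= 10
```

View pics/sd21.png

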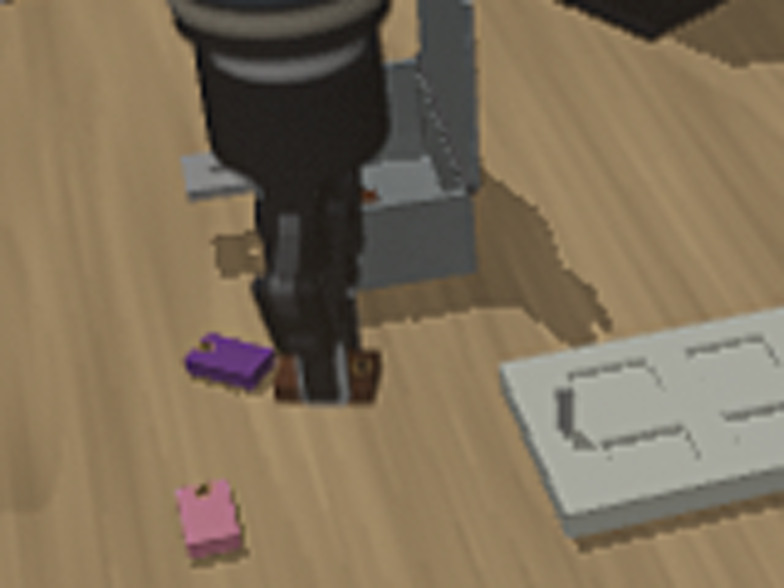

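```bash
python3 -m crank '[{"x":0,"y":0.2,"z":-0.04,"wx":-0.06,"wy":0,"wz":0,"claw":255},{"x":0,"y":0.4,"z":-0.08,"wx":-0.12,"wy":0,"wz":0,"claw":255},{"x":0,"y":0.6,"z":-0.12,"wx":-0.158,"wy":0,"wz":0,"claw":255},{"x":0,"y":0.8,"z":-0.16,"wx":-0.158,"wy":0,"wz":0,"claw":255},{"x":0.0,"y":1,"z":-0.2,"wx":-0.158,"wy":0,"wz":0,"claw":255}]';python3 -c "
from h import *
go(0.48,0.31,0.14,90)"
```

```text
time_s: 23.15
tcp_pos: [0.449, 0.1321, 0.1433]
orientation: [[-0.001, 0.016, 1.0], [0.0, 1.0, -0.016], [-1.0, 0.0, -0.001]]
ft_force: [1.6, -0.7, -0.0]
opening: 0.303
t 23.15 tcp [0.449  0.1321 0.1433] yaw 89.11 open 0.303 F [ 1.6 -0.7 -0. ] q5 0.3
shift x,y,z [0.0167 0.8918 0.1412] turn [-0.0074 -0.0004 -0.0001] rows>= 5
```

```bash
python3 -m crank '[{"x":0,"y":0.19,"z":0.03,"wx":-0.006,"wy":0,"wz":0,"claw":255},{"x":0,"y":0.38,"z":0.06,"wx":-0.006,"wy":0,"wz":0,"claw":255},{"x":0,"y":0.57,"z":0.09,"wx":-0.006,"wy":0,"wz":0,"claw":255},{"x":0,"y":0.76,"z":0.12,"wx":-0.006,"wy":0,"wz":0,"claw":255},{"x":0.0,"y":0.9,"z":0.14,"wx":-0.006,"wy":0,"wz":0,"claw":255}]';python3 -m crank '[{"x":0.15,"y":0,"z":0,"wx":0,"wy":0,"wz":0,"claw":255},{"x":0.3,"y":0,"z":0,"wx":0,"wy":0,"wz":0,"claw":255},{"x":0.4,"y":0,"z":0,"wx":0,"wy":0,"wz":0,"claw":255},{"x":0.4,"y":0,"z":0,"wx":0,"wy":0,"wz":0,"claw":255},{"x":0.4,"y":0,"z":0,"wx":0,"wy":0,"wz":0,"claw":145}]'; python3 -m crank '[{"x":0,"y":0,"z":0,"wx":0,"wy":0,"wz":0,"claw":145},{"x":0,"y":0,"z":0,"wx":0,"wy":0,"wz":0,"claw":145},{"x":-0.15,"y":0,"z":0,"wx":0,"wy":0,"wz":0,"claw":145},{"x":-0.3,"y":0,"z":0,"wx":0,"wy":0,"wz":0,"claw":145},{"x":-0.5,"y":0,"z":0,"wx":0,"wy":0,"wz":0,"claw":145}]';python3 -c "
from h import *
s=snap('side','sd22',(150,60,330,220),4.4); go(0.48,0.15,0.16,90)"
```

```text
time_s: 23.57
tcp_pos: [0.4799, 0.3127, 0.1429]
orientation: [[-0.001, 0.002, 1.0], [0.001, 1.0, -0.002], [-1.0, 0.001, -0.001]]
ft_force: [1.1, 0.2, -0.6]
opening: 0.305
time_s: 23.98
tcp_pos: [0.4793, 0.3093, 0.0627]
orientation: [[-0.003, 0.003, 1.0], [-0.001, 1.0, -0.003], [-1.0, -0.001, -0.003]]
ft_force: [0.2, 0.7, 0.6]
opening: 0.421
time_s: 24.4
tcp_pos: [0.4794, 0.3091, 0.164]
orientation: [[-0.003, 0.004, 1.0], [-0.001, 1.0, -0.004], [-1.0, -0.001, -0.003]]
ft_force: [-0.0, 0.6, -0.4]
opening: 0.432
t 24.45 tcp [0.4821 0.3108 0.1731] yaw 89.8 open 0.432 F [-0.1 -0.7  9.9] q5 0.58
shift x,y,z [ 0.0611 -0.8043 -0.008 ] turn [-0.0017  0.003  -0.0024] rows>= 4
```

View pics/sd22.png

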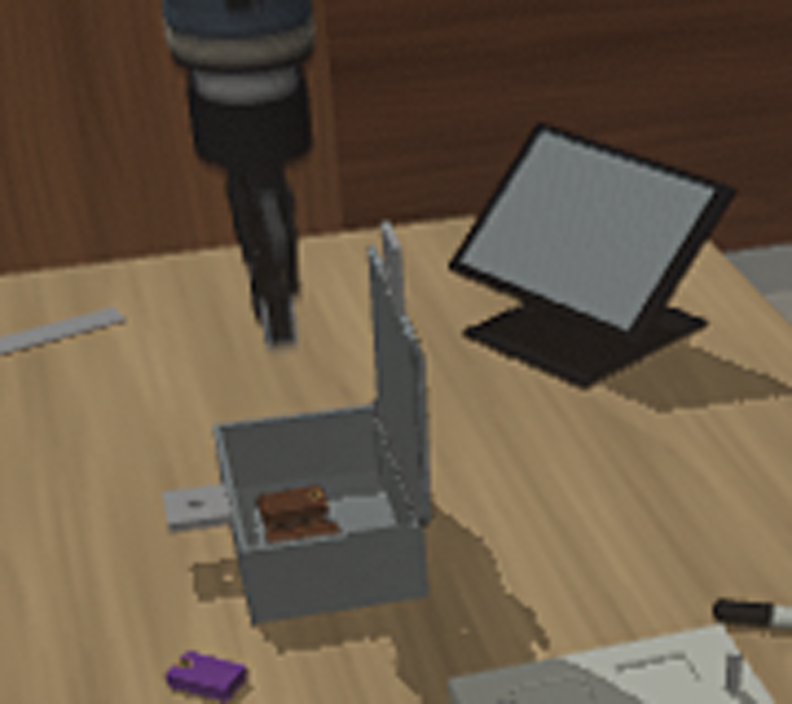

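All four tags are in the box, stacked around (295,515). Now the lid: I'll circle round to the back of it with the fingers shut.

```bash
python3 -m crank '[{"x":0,"y":-0.2,"z":0,"wx":0,"wy":0,"wz":0,"claw":255},{"x":0,"y":-0.4,"z":0,"wx":0,"wy":0,"wz":0,"claw":255},{"x":0,"y":-0.6,"z":0,"wx":0,"wy":0,"wz":0,"claw":255},{"x":0,"y":-0.8,"z":0,"wx":0,"wy":0,"wz":0,"claw":255},{"x":0.0,"y":-1,"z":0,"wx":0,"wy":0,"wz":0,"claw":255}]';python3 -m crank '[{"x":0,"y":0,"z":0.2,"wx":0,"wy":0,"wz":0,"claw":255},{"x":0,"y":0,"z":0.4,"wx":0,"wy":0,"wz":0,"claw":255},{"x":0,"y":0,"z":0.6,"wx":0,"wy":0,"wz":0,"claw":255},{"x":0,"y":0,"z":0.74,"wx":0,"wy":0,"wz":0,"claw":255},{"x":0.0,"y":0.05,"z":0.74,"wx":0,"wy":0,"wz":0,"claw":255}]';python3 -c "
from h import *
go(0.63,0.235,0.165,90)
s=snap('side','sd23',(150,60,330,220),4.4); snap('top','t23',(60,170,200,310),4.2)"
```

```text
time_s: 24.87
tcp_pos: [0.4795, 0.108, 0.1644]
orientation: [[0.001, 0.003, 1.0], [0.001, 1.0, -0.003], [-1.0, 0.001, 0.001]]
ft_force: [0.6, 0.0, -0.1]
opening: 0.001
time_s: 25.28
tcp_pos: [0.6317, 0.1174, 0.1627]
orientation: [[0.001, 0.006, 1.0], [-0.0, 1.0, -0.006], [-1.0, -0.0, 0.001]]
ft_force: [1.9, 0.4, 0.1]
opening: 0.003
t 25.28 tcp [0.6317 0.1174 0.1627] yaw 89.66 open 0.003 F [1.9 0.4 0.1] q5 0.19
shift x,y,z [-0.0117  0.5877 -0.0119] turn [-0.0029  0.0004  0.0001] rows>= 3
```

View pics/t23.png

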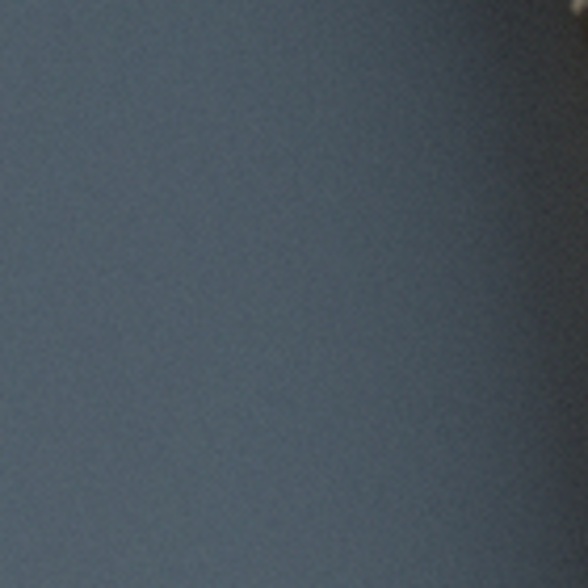

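View pics/sd23.png

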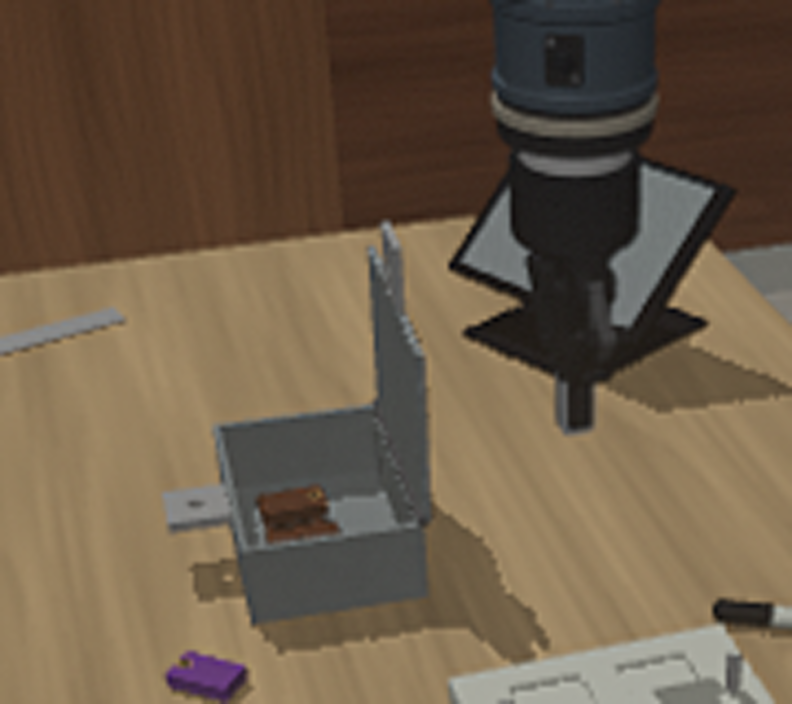

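```bash
python3 -m crank '[{"x":0,"y":0.15,"z":0,"wx":0,"wy":0,"wz":0,"claw":255},{"x":0,"y":0.3,"z":0,"wx":0,"wy":0,"wz":0,"claw":255},{"x":0,"y":0.45,"z":0,"wx":0,"wy":0,"wz":0,"claw":255},{"x":0,"y":0.59,"z":0,"wx":0,"wy":0,"wz":0,"claw":255},{"x":0.0,"y":0.59,"z":0,"wx":0,"wy":0,"wz":0,"claw":255}]';python3 -m crank '[{"x":0,"y":0,"z":-0.08,"wx":0,"wy":0,"wz":0,"claw":255},{"x":0,"y":0,"z":-0.16,"wx":0,"wy":0,"wz":0,"claw":255},{"x":0,"y":0,"z":-0.24,"wx":0,"wy":0,"wz":0,"claw":255},{"x":0,"y":0,"z":-0.32,"wx":0,"wy":0,"wz":0,"claw":255},{"x":0.0,"y":0,"z":-0.4,"wx":0,"wy":0,"wz":0,"claw":255}]';python3 -c "
from h import *
go(0.5,0.235,0.15,90)
s=snap('side','sd24',(150,60,330,220),4.4)"
```

```text
time_s: 25.8
tcp_pos: [0.6265, 0.2416, 0.1637]
orientation: [[-0.001, -0.001, 1.0], [0.002, 1.0, 0.001], [-1.0, 0.002, -0.001]]
ft_force: [0.4, 0.2, -0.1]
opening: 0.001
time_s: 26.22
tcp_pos: [0.5465, 0.237, 0.1639]
orientation: [[0.0, 0.003, 1.0], [0.001, 1.0, -0.003], [-1.0, 0.001, 0.0]]
ft_force: [1.9, 0.2, -0.8]
opening: 0.0
t 26.22 tcp [0.5465 0.237  0.1639] yaw 89.82 open 0.0 F [ 1.9  0.2 -0.8] q5 0.41
shift x,y,z [ 0.0697 -0.0106 -0.2325] turn [-0.0015  0.     -0.0003] rows>= 2
```

View pics/sd24.png

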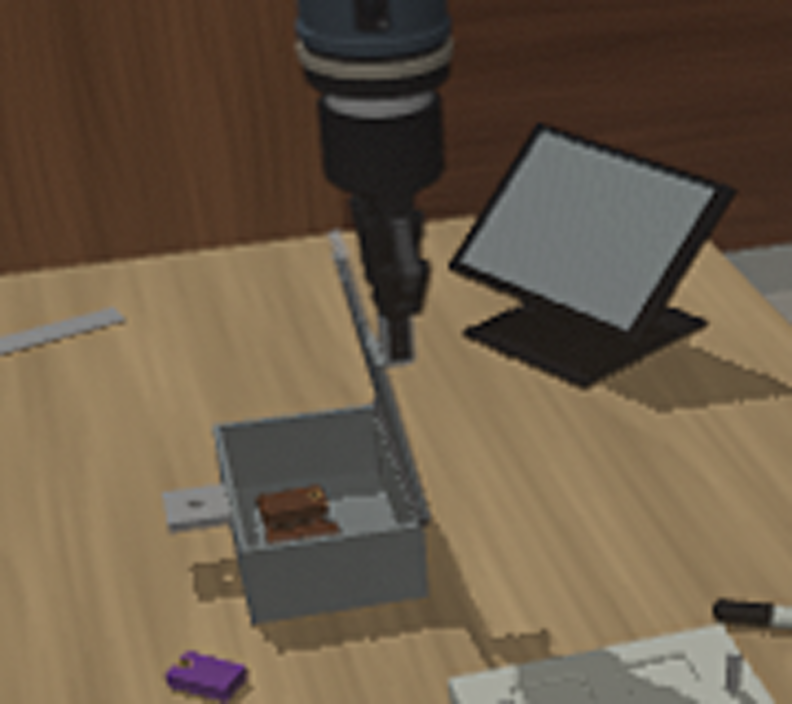

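```bash
python3 -m crank '[{"x":0.03,"y":0,"z":-0.07,"wx":0,"wy":0,"wz":0,"claw":255},{"x":0.06,"y":0,"z":-0.14,"wx":0,"wy":0,"wz":0,"claw":255},{"x":0.11,"y":0,"z":-0.21,"wx":0,"wy":0,"wz":0,"claw":255},{"x":0.165,"y":0,"z":-0.28,"wx":0,"wy":0,"wz":0,"claw":255},{"x":0.24,"y":0,"z":-0.33,"wx":0,"wy":0,"wz":0,"claw":255}]';python3 -c "
from h import *
go(0.465,0.237,0.08,90)
s=snap('side','sd25',(150,60,330,220),4.4)"
```

```text
time_s: 26.68
tcp_pos: [0.4812, 0.2376, 0.1162]
orientation: [[0.001, 0.003, 1.0], [0.001, 1.0, -0.003], [-1.0, 0.001, 0.001]]
ft_force: [0.8, 0.5, 1.8]
opening: -0.002
t 26.68 tcp [0.4812 0.2376 0.1162] yaw 89.83 open -0.002 F [0.8 0.5 1.8] q5 0.46
shift x,y,z [ 0.181  -0.0033 -0.081 ] turn [-0.0014  0.0005 -0.0007] rows>= 1
```

View pics/sd25.png

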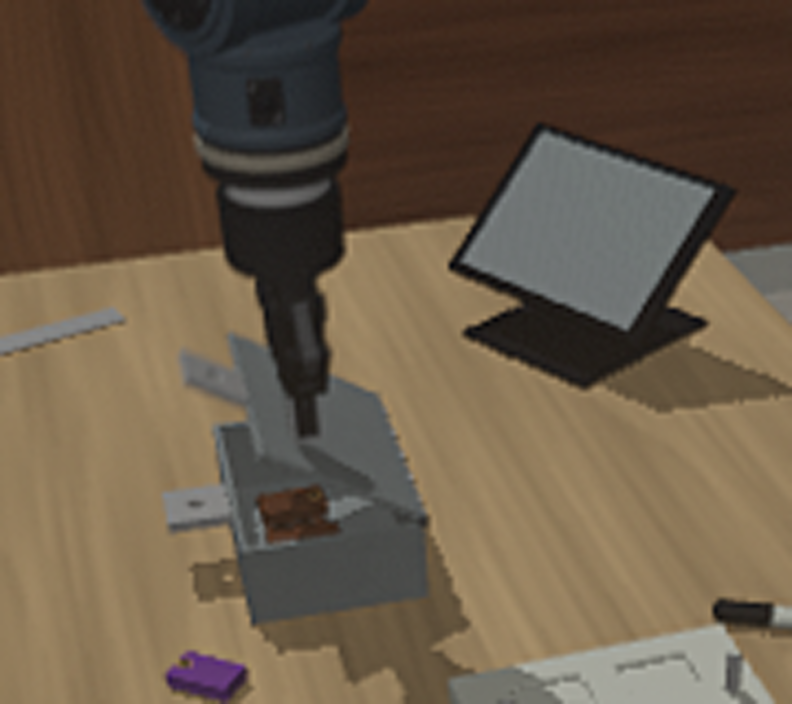

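```bash
python3 -m crank '[{"x":0.06,"y":0,"z":-0.03,"wx":0,"wy":0,"wz":0,"claw":255},{"x":0.12,"y":0,"z":-0.06,"wx":0,"wy":0,"wz":0,"claw":255},{"x":0.17,"y":0,"z":-0.08,"wx":0,"wy":0,"wz":0,"claw":255},{"x":0.2,"y":0,"z":-0.09,"wx":0,"wy":0,"wz":0,"claw":255},{"x":0.22,"y":0,"z":-0.09,"wx":0,"wy":0,"wz":0,"claw":255}]';python3 -m crank '[{"x":0.01,"y":0,"z":0,"wx":0,"wy":0,"wz":0,"claw":255},{"x":0.02,"y":0,"z":0,"wx":0,"wy":0,"wz":0,"claw":255},{"x":0.03,"y":0,"z":0,"wx":0,"wy":0,"wz":0,"claw":255},{"x":0.03,"y":0,"z":0,"wx":0,"wy":0,"wz":0,"claw":255}]';python3 -c "
from h import *
go(0.465,0.237,0.08,90)
s=snap('side','sd26',(150,60,330,220),4.4)"
```

```text
time_s: 27.15
tcp_pos: [0.4634, 0.2374, 0.0711]
orientation: [[-0.002, 0.003, 1.0], [0.0, 1.0, -0.003], [-1.0, 0.0, -0.002]]
ft_force: [-0.5, -0.9, 1.0]
opening: 0.0
time_s: 27.48
tcp_pos: [0.4641, 0.2377, 0.0674]
orientation: [[0.0, 0.003, 1.0], [0.001, 1.0, -0.003], [-1.0, 0.001, 0.0]]
ft_force: [-15.6, -7.9, 42.1]
opening: -0.003
t 27.48 tcp [0.4641 0.2377 0.0674] yaw 89.81 open -0.003 F [-15.6  -7.9  42.1] q5 0.48
shift x,y,z [-0.0628 -0.0035  0.0047] turn [-0.0016  0.     -0.0004] rows>= 1
```

View pics/sd26.png

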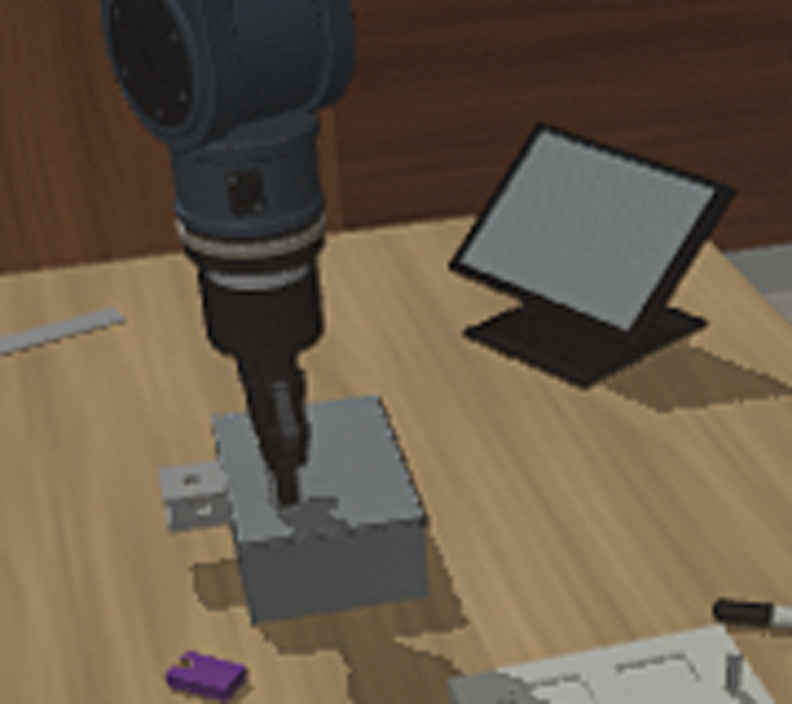

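The lid is shut, with the tab over the lug around (195,480). I'll retreat and take a top view from clear of the lid.

```bash
python3 -m crank '[{"x":-0.1,"y":0,"z":0,"wx":0,"wy":0,"wz":0,"claw":255},{"x":-0.25,"y":0,"z":0,"wx":0,"wy":0,"wz":0,"claw":255},{"x":-0.45,"y":-0.05,"z":0,"wx":0,"wy":0,"wz":0,"claw":125},{"x":-0.5,"y":-0.25,"z":0,"wx":0,"wy":0,"wz":0,"claw":125},{"x":-0.5,"y":-0.45,"z":0,"wx":0,"wy":0,"wz":0,"claw":125}]';python3 -m crank '[{"x":0,"y":-0.2,"z":0,"wx":0,"wy":0,"wz":0,"claw":125},{"x":0,"y":-0.4,"z":0,"wx":0,"wy":0,"wz":0,"claw":125},{"x":0,"y":-0.6,"z":0,"wx":0,"wy":0,"wz":0,"claw":125},{"x":0,"y":-0.8,"z":0,"wx":0,"wy":0,"wz":0,"claw":125},{"x":0,"y":-1,"z":0,"wx":0,"wy":0,"wz":0,"claw":125}]';python3 -c "
from h import *
go(0.4696,-0.4176,0.15,90)
s=snap('top','t27',(80,200,200,310),6); snap('side','sd27',(170,130,260,220),6.5)"
```

```text
time_s: 27.95
tcp_pos: [0.4655, 0.1481, 0.1685]
orientation: [[0.004, 0.0, 1.0], [0.002, 1.0, -0.0], [-1.0, 0.002, 0.004]]
ft_force: [1.8, -1.0, 0.3]
opening: 0.418
time_s: 28.37
tcp_pos: [0.4628, -0.0544, 0.1655]
orientation: [[-0.0, 0.003, 1.0], [-0.0, 1.0, -0.003], [-1.0, -0.0, -0.0]]
ft_force: [1.1, -0.1, 0.4]
opening: 0.51
t 28.37 tcp [ 0.4628 -0.0544  0.1655] yaw 89.82 open 0.51 F [ 1.1 -0.1  0.4] q5 -0.11
shift x,y,z [ 0.078  -1.8157  0.0399] turn [-0.0015 -0.0002  0.0001] rows>= 9
```

View pics/t27.png

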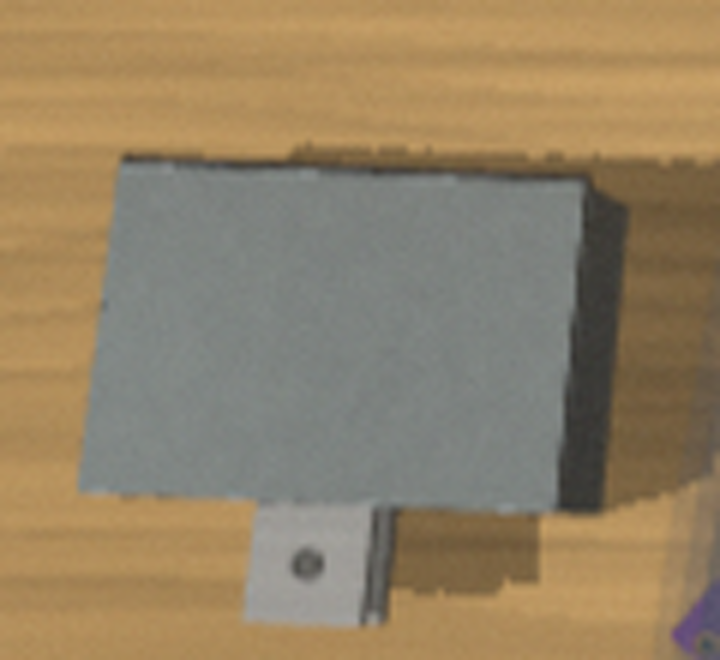

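View pics/sd27.png

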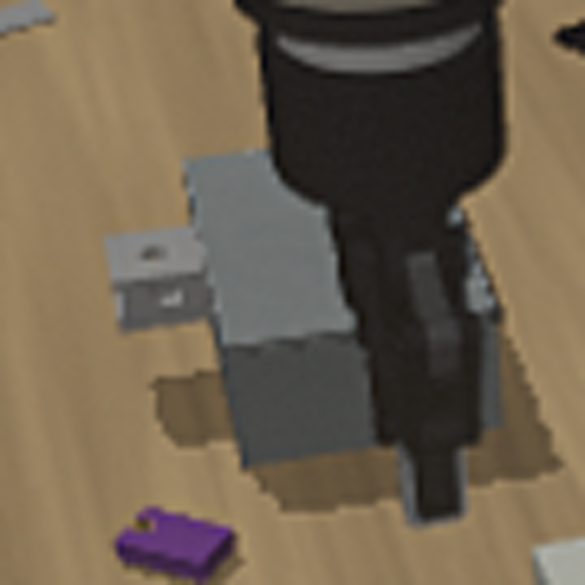

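```bash
cat > hole.py <<'E'
from h import *
def hole():
    out={}
    for n,p0,r in (("top",(130.7,293.6),5),("side",(193.2,168.3),4)):
        s=snap(n); g=cv2.cvtColor(s["color"],cv2.COLOR_RGB2GRAY).astype(float)
        u0,v0=[int(round(a)) for a in p0]
        w=g[v0-r:v0+r+1,u0-r:u0+r+1]; bg=np.percentile(w,75); d=np.clip(bg-w-15,0,None)
        V,U=np.mgrid[v0-r:v0+r+1,u0-r:u0+r+1]
        u,v=(U*d).sum()/d.sum(),(V*d).sum()/d.sum()
        out[n]=(on(s,u,v,.068)*1000).round(1)[:2].tolist(); print(n,round(u,2),round(v,2),out[n]); print(w.round().astype(int) if 0 else "")
    return out
if __name__=="__main__": hole()
E
python3 hole.py
```

```text
top 130.79 293.62 [408.1, 293.1]

side 193.78 169.6 [408.0, 284.1]
```

```bash
python3 -m crank '[{"x":0,"y":-0.2,"z":0,"wx":0,"wy":0,"wz":0,"claw":125},{"x":0,"y":-0.4,"z":0,"wx":0,"wy":0,"wz":0,"claw":125},{"x":0,"y":-0.6,"z":0,"wx":0,"wy":0,"wz":0,"claw":125},{"x":0,"y":-0.8,"z":0.02,"wx":0,"wy":0,"wz":0,"claw":125},{"x":0,"y":-1,"z":0.03,"wx":0,"wy":0,"wz":0,"claw":125}]';python3 -m crank '[{"x":0,"y":-0.2,"z":0.01,"wx":0,"wy":0,"wz":0,"claw":125},{"x":0,"y":-0.4,"z":0.01,"wx":0,"wy":0,"wz":0,"claw":125},{"x":0,"y":-0.6,"z":0.01,"wx":0,"wy":0,"wz":0,"claw":125},{"x":0,"y":-0.75,"z":0.01,"wx":0,"wy":0,"wz":0,"claw":125},{"x":0,"y":-0.815,"z":0.01,"wx":0,"wy":0,"wz":0,"claw":125}]';python3 -c "
from h import *
go(0.4696,-0.4176,0.066,90)
s=snap('side','sd28',(220,230,380,400),4)"
```

```text
time_s: 28.98
tcp_pos: [0.4688, -0.253, 0.1652]
orientation: [[-0.001, 0.001, 1.0], [-0.0, 1.0, -0.001], [-1.0, -0.0, -0.001]]
ft_force: [1.2, 0.8, -0.4]
opening: 0.509
time_s: 29.4
tcp_pos: [0.4701, -0.4178, 0.1644]
orientation: [[-0.002, 0.004, 1.0], [-0.001, 1.0, -0.004], [-1.0, -0.001, -0.002]]
ft_force: [0.3, -0.9, -0.6]
opening: 0.506
t 29.4 tcp [ 0.4701 -0.4178  0.1644] yaw 89.79 open 0.506 F [ 0.3 -0.9 -0.6] q5 -0.72
shift x,y,z [ 0.4919  0.001  -0.0017] turn [-0.0018 -0.0008  0.0002] rows>= 3
```

View pics/sd28.png

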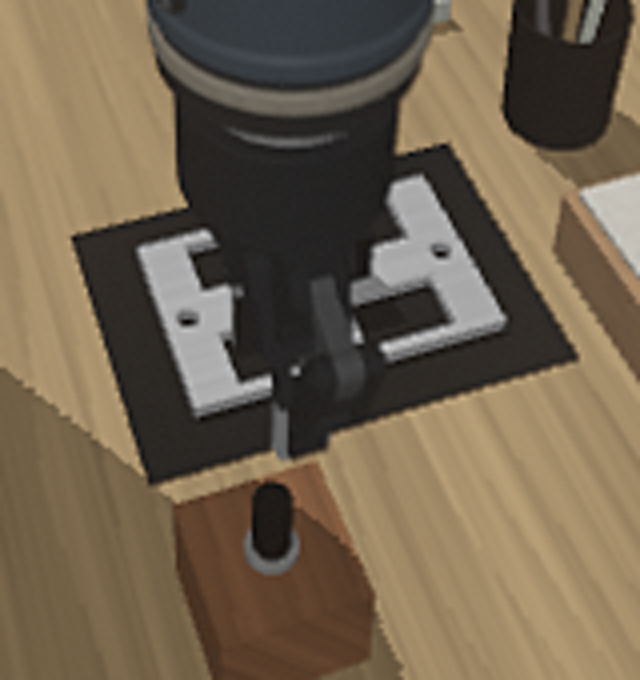

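Run:
```python
from h import *
s=snap('side')
def pc(p): u,v=proj(s,p); return ((np.array([u,v])-[220,230])*4).round(0)
p=arm.state()['tcp_pos'];R=arm.state()['orientation']
print("tcp",pc(p),"fingers",pc(p-R[:,1]*.0217),pc(p+R[:,1]*.0217),pc(p-R[:,1]*.0217-R[:,2]*.011),pc(p-R[:,1]*.0217+R[:,2]*.011),"pin top/coll",pc((.4696,-.4176,.096)),pc((.4696,-.4176,.06)))
```

```text
tcp [277. 396.] fingers [296. 441.] [259. 353.] [269. 449.] [322. 433.] pin top/coll [274. 496.] [273. 542.]
```

```bash
python3 -m crank '[{"x":0.12,"y":0,"z":0,"wx":0,"wy":0,"wz":0,"claw":125},{"x":0.27,"y":0,"z":0,"wx":0,"wy":0,"wz":0,"claw":125},{"x":0.4,"y":0,"z":0,"wx":0,"wy":0,"wz":0,"claw":125},{"x":0.48,"y":0,"z":0,"wx":0,"wy":0,"wz":0,"claw":125},{"x":0.48,"y":0,"z":0,"wx":0,"wy":0,"wz":0,"claw":125}]';python3 -m crank '[{"x":0,"y":0,"z":0,"wx":0,"wy":0,"wz":0,"claw":125},{"x":0,"y":0,"z":0,"wx":0,"wy":0,"wz":0,"claw":125}]';python3 -c "
from h import *
go(0.4696,-0.4176,0.066,90)
s=snap('side','sd29',(250,310,330,390),6)"
```

```text
time_s: 29.92
tcp_pos: [0.4688, -0.412, 0.0655]
orientation: [[-0.006, 0.001, 1.0], [0.004, 1.0, -0.001], [-1.0, 0.004, -0.006]]
ft_force: [-0.1, 0.1, 0.0]
opening: 0.51
time_s: 30.08
tcp_pos: [0.4706, -0.4149, 0.0704]
orientation: [[-0.0, 0.002, 1.0], [-0.001, 1.0, -0.002], [-1.0, -0.001, -0.0]]
ft_force: [0.2, -0.2, 0.5]
opening: 0.512
t 30.08 tcp [ 0.4706 -0.4149  0.0704] yaw 89.89 open 0.512 F [ 0.2 -0.2  0.5] q5 -0.72
shift x,y,z [ 0.022  -0.0134 -0.005 ] turn [-0.0009 -0.0001  0.0005] rows>= 1
```

View pics/sd29.png

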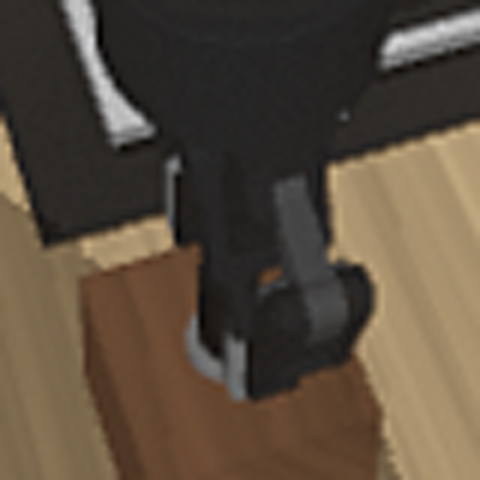

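```bash
python3 -m crank '[{"x":0.02,"y":-0.014,"z":-0.005,"wx":0,"wy":0,"wz":0,"claw":125},{"x":0.02,"y":-0.014,"z":-0.005,"wx":0,"wy":0,"wz":0,"claw":125},{"x":0.02,"y":-0.014,"z":-0.005,"wx":0,"wy":0,"wz":0,"claw":125},{"x":0.02,"y":-0.014,"z":-0.005,"wx":0,"wy":0,"wz":0,"claw":180},{"x":0.02,"y":-0.014,"z":-0.005,"wx":0,"wy":0,"wz":0,"claw":255}]';python3 -m crank '[{"x":0,"y":0,"z":0,"wx":0,"wy":0,"wz":0,"claw":255},{"x":0,"y":0,"z":0,"wx":0,"wy":0,"wz":0,"claw":255},{"x":0,"y":0,"z":0,"wx":0,"wy":0,"wz":0,"claw":255},{"x":0,"y":0,"z":0,"wx":0,"wy":0,"wz":0,"claw":255}]';python3 -c "
from h import *
go(0.4696,-0.4176,0.066,90);print(arm.state()['moment'])"
```

```text
time_s: 30.55
tcp_pos: [0.4684, -0.4183, 0.065]
orientation: [[-0.001, 0.003, 1.0], [-0.0, 1.0, -0.003], [-1.0, -0.0, -0.001]]
ft_force: [0.2, 2.2, 0.8]
opening: 0.237
time_s: 30.88
tcp_pos: [0.4685, -0.4183, 0.0651]
orientation: [[-0.001, 0.003, 1.0], [-0.0, 1.0, -0.003], [-1.0, -0.0, -0.001]]
ft_force: [-2.6, -0.1, 5.3]
opening: 0.196
t 30.88 tcp [ 0.4685 -0.4183  0.0651] yaw 89.81 open 0.196 F [-2.6 -0.1  5.3] q5 -0.72
shift x,y,z [-0.0044  0.0038  0.0056] turn [-0.0016 -0.0007  0.0002] rows>= 1
[ 0.09459617  0.30679161 -0.01956188]
```

```bash
python3 -m crank '[{"x":-0.05,"y":0,"z":0,"wx":0,"wy":0,"wz":0,"claw":255},{"x":-0.15,"y":0,"z":0,"wx":0,"wy":0,"wz":0,"claw":255},{"x":-0.3,"y":0,"z":0,"wx":0,"wy":0,"wz":0,"claw":255},{"x":-0.45,"y":0,"z":0,"wx":0,"wy":0,"wz":0,"claw":255},{"x":-0.55,"y":0,"z":0,"wx":0,"wy":0,"wz":0,"claw":255}]';python3 -m crank '[{"x":0,"y":0,"z":0,"wx":0,"wy":0,"wz":0,"claw":255},{"x":0,"y":0,"z":0,"wx":0,"wy":0,"wz":0,"claw":255}]';python3 -c "
from h import *
go(0.408,0.293,0.175,90)
s=snap('side','sd30',(250,270,330,370),6)
p=arm.state()['tcp_pos']
for dz in (.005,-.005,-.059): u,v=proj(s,p+[0,0,dz]); print(dz,(u-250)*6,(v-270)*6)"
```

```text
time_s: 31.3
tcp_pos: [0.4689, -0.4184, 0.1782]
orientation: [[0.0, 0.003, 1.0], [-0.001, 1.0, -0.003], [-1.0, -0.001, 0.0]]
ft_force: [0.4, -0.2, 0.1]
opening: 0.193
time_s: 31.47
tcp_pos: [0.4691, -0.4186, 0.1762]
orientation: [[0.0, 0.003, 1.0], [-0.002, 1.0, -0.003], [-1.0, -0.002, 0.0]]
ft_force: [0.0, 0.1, -2.0]
opening: 0.195
t 31.47 tcp [ 0.4691 -0.4186  0.1762] yaw 89.81 open 0.195 F [ 0.   0.1 -2. ] q5 -0.72
shift x,y,z [ 6.0000e-04  3.5571e+00 -3.1710e-01] turn [-0.0016  0.0001  0.0007] rows>= 18
0.005 232.7967534862579 324.72124598484356
-0.005 232.29777693496897 348.06823316965097
-0.059 229.77178957441174 466.25854568746456
```

View pics/sd30.png

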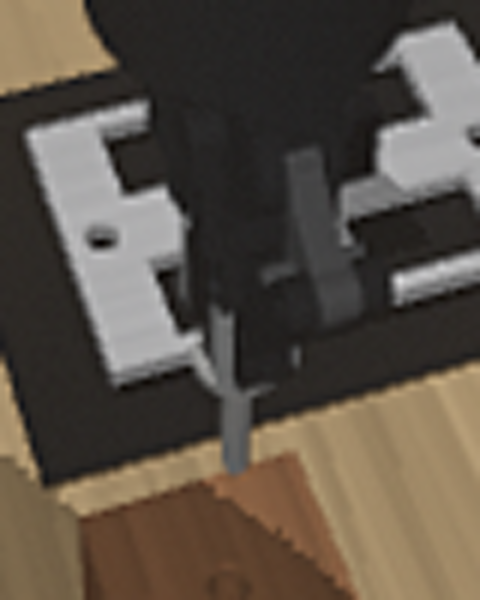

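```bash
python3 -m crank '[{"x":0,"y":0.2,"z":0,"wx":0,"wy":0,"wz":0,"claw":255},{"x":0,"y":0.4,"z":-0.02,"wx":0,"wy":0,"wz":0,"claw":255},{"x":0,"y":0.6,"z":-0.04,"wx":0,"wy":0,"wz":0,"claw":255},{"x":0,"y":0.8,"z":-0.06,"wx":0,"wy":0,"wz":0,"claw":255},{"x":0,"y":1,"z":-0.08,"wx":0,"wy":0,"wz":0,"claw":255}]';python3 -m crank '[{"x":0,"y":0.2,"z":0,"wx":0,"wy":0,"wz":0,"claw":255},{"x":0,"y":0.4,"z":-0.02,"wx":0,"wy":0,"wz":0,"claw":255},{"x":0,"y":0.6,"z":-0.04,"wx":0,"wy":0,"wz":0,"claw":255},{"x":0,"y":0.8,"z":-0.06,"wx":0,"wy":0,"wz":0,"claw":255},{"x":0,"y":1,"z":-0.08,"wx":0,"wy":0,"wz":0,"claw":255}]';python3 -m crank '[{"x":0,"y":0.2,"z":0,"wx":0,"wy":0,"wz":0,"claw":255},{"x":0,"y":0.4,"z":-0.02,"wx":0,"wy":0,"wz":0,"claw":255},{"x":0,"y":0.6,"z":-0.04,"wx":0,"wy":0,"wz":0,"claw":255},{"x":0,"y":0.8,"z":-0.06,"wx":0,"wy":0,"wz":0,"claw":255},{"x":0,"y":1,"z":-0.08,"wx":0,"wy":0,"wz":0,"claw":255}]';python3 -c "
from h import *
go(0.407,0.293,0.15,90)"
```

```text
time_s: 31.93
tcp_pos: [0.4518, -0.2161, 0.1735]
orientation: [[-0.004, 0.004, 1.0], [0.001, 1.0, -0.004], [-1.0, 0.001, -0.004]]
ft_force: [0.4, -0.2, 0.5]
opening: 0.188
time_s: 32.35
tcp_pos: [0.4364, -0.0163, 0.1739]
orientation: [[-0.003, 0.004, 1.0], [0.0, 1.0, -0.004], [-1.0, 0.0, -0.003]]
ft_force: [0.3, 0.4, -0.7]
opening: 0.191
time_s: 32.77
tcp_pos: [0.4211, 0.1836, 0.1739]
orientation: [[-0.003, 0.003, 1.0], [-0.001, 1.0, -0.003], [-1.0, -0.001, -0.003]]
ft_force: [1.5, -0.6, 0.0]
opening: 0.197
t 32.77 tcp [0.4211 0.1836 0.1739] yaw 89.81 open 0.197 F [ 1.5 -0.6  0. ] q5 0.41
shift x,y,z [ 0.1196  0.5467 -0.0721] turn [-0.0015 -0.0015  0.0003] rows>= 3
```

```bash
python3 -m crank '[{"x":0,"y":0.15,"z":-0.04,"wx":0,"wy":0,"wz":0,"claw":255},{"x":0.03,"y":0.3,"z":-0.07,"wx":0,"wy":0,"wz":0,"claw":255},{"x":0.06,"y":0.45,"z":-0.07,"wx":-0.001,"wy":-0.001,"wz":0,"claw":255},{"x":0.12,"y":0.54,"z":-0.07,"wx":-0.001,"wy":-0.001,"wz":0,"claw":255},{"x":0.12,"y":0.54,"z":-0.07,"wx":-0.001,"wy":-0.001,"wz":0,"claw":255}]';python3 -m crank '[{"x":0,"y":0,"z":0,"wx":0,"wy":0,"wz":0,"claw":255},{"x":0,"y":0,"z":0,"wx":0,"wy":0,"wz":0,"claw":255},{"x":0,"y":0,"z":0,"wx":0,"wy":0,"wz":0,"claw":255}]';python3 -c "
from h import *
go(0.407,0.293,0.13,90)
s=snap('side','sd31',(165,110,245,210),6)
p=arm.state()['tcp_pos']
for dz in (0,-.059): u,v=proj(s,p+[0.0012,0,dz]); print(dz,(u-165)*6,(v-110)*6)
u,v=proj(s,(.4081,.2931,.068));print((u-165)*6,(v-110)*6)"
```

```text
time_s: 33.18
tcp_pos: [0.4072, 0.2922, 0.1479]
orientation: [[-0.003, -0.002, 1.0], [-0.002, 1.0, 0.002], [-1.0, -0.002, -0.003]]
ft_force: [-0.4, 0.3, -1.9]
opening: 0.189
time_s: 33.43
tcp_pos: [0.4089, 0.2892, 0.1509]
orientation: [[0.0, 0.002, 1.0], [-0.0, 1.0, -0.002], [-1.0, -0.0, 0.0]]
ft_force: [0.2, -0.5, -0.7]
opening: 0.19
t 33.43 tcp [0.4089 0.2892 0.1509] yaw 89.88 open 0.19 F [ 0.2 -0.5 -0.7] q5 0.62
shift x,y,z [ 0.1046  0.019  -0.0094] turn [-0.001   0.0001  0.0001] rows>= 1
0 151.92051260147082 206.0237970370472
-0.059 168.95368190098662 310.9606304765835
170.3199116590106 348.9357523986073
```

View pics/sd31.png

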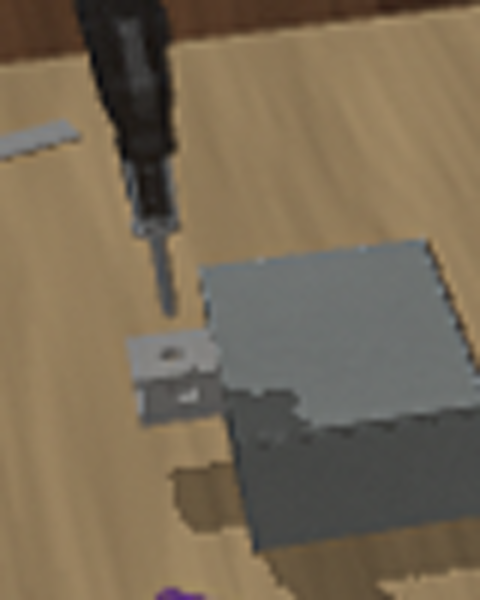

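Side view: the foot is at (171,315) and the hole at (173,353). Both are offset by the same amount from my projections, so the estimates agree. I'll correct the position and go down to just above the tab.

```bash
python3 -m crank '[{"x":0.03,"y":0.02,"z":-0.01,"wx":0,"wy":0,"wz":0,"claw":255},{"x":0.05,"y":0.02,"z":-0.01,"wx":0,"wy":0,"wz":0,"claw":255},{"x":0.05,"y":0.02,"z":-0.01,"wx":0,"wy":0,"wz":0,"claw":255},{"x":0.05,"y":0.02,"z":-0.01,"wx":0,"wy":0,"wz":0,"claw":255},{"x":0.05,"y":0.02,"z":-0.01,"wx":0,"wy":0,"wz":0,"claw":255}]';python3 -c "
from h import *
go(0.4069,0.2931,0.13,90)"
```

```text
time_s: 33.9
tcp_pos: [0.4069, 0.2939, 0.1409]
orientation: [[0.0, 0.001, 1.0], [-0.0, 1.0, -0.001], [-1.0, -0.0, 0.0]]
ft_force: [1.2, -1.4, -0.2]
opening: 0.189
t 33.9 tcp [0.4069 0.2939 0.1409] yaw 89.93 open 0.189 F [ 1.2 -1.4 -0.2] q5 0.63
shift x,y,z [ 0.0545 -0.0041  0.0001] turn [-0.0006  0.0002  0.    ] rows>= 1
```

```bash
python3 -m crank '[{"x":0.03,"y":-0.004,"z":0,"wx":0,"wy":0,"wz":0,"claw":255},{"x":0.05,"y":-0.004,"z":0,"wx":0,"wy":0,"wz":0,"claw":255},{"x":0.06,"y":-0.004,"z":0,"wx":0,"wy":0,"wz":0,"claw":255},{"x":0.07,"y":-0.004,"z":0,"wx":0,"wy":0,"wz":0,"claw":255},{"x":0.08,"y":-0.004,"z":0,"wx":0,"wy":0,"wz":0,"claw":255}]';python3 -c "
from h import *
go(0.4069,0.2931,0.12,90)
s=snap('side','sd32',(165,110,245,210),6)"
```

```text
time_s: 34.32
tcp_pos: [0.4069, 0.2932, 0.1246]
orientation: [[0.0, 0.001, 1.0], [-0.0, 1.0, -0.001], [-1.0, -0.0, 0.0]]
ft_force: [0.7, -0.2, -0.4]
opening: 0.193
t 34.32 tcp [0.4069 0.2932 0.1246] yaw 89.93 open 0.193 F [ 0.7 -0.2 -0.4] q5 0.63
shift x,y,z [ 0.0231 -0.0004  0.0002] turn [-0.0006  0.0001  0.0001] rows>= 1
```

View pics/sd32.png

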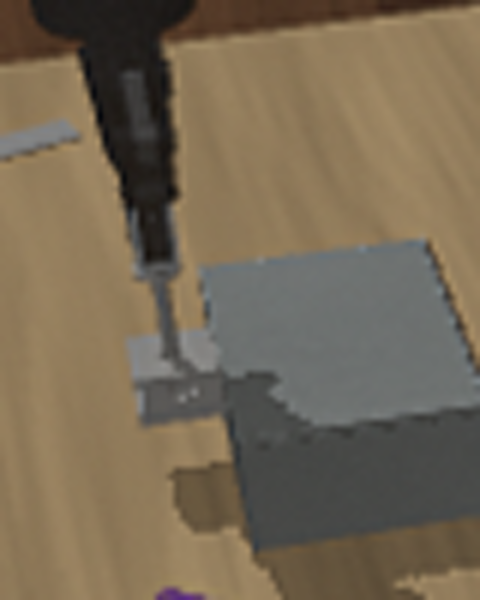

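There's no force with the tip 2–3 mm below the tab's top, so it's in the tab hole. Carrying on down slowly.

```bash
python3 -m crank '[{"x":0.015,"y":0,"z":0,"wx":0,"wy":0,"wz":0,"claw":255},{"x":0.03,"y":0,"z":0,"wx":0,"wy":0,"wz":0,"claw":255},{"x":0.045,"y":0,"z":0,"wx":0,"wy":0,"wz":0,"claw":255},{"x":0.06,"y":0,"z":0,"wx":0,"wy":0,"wz":0,"claw":255},{"x":0.07,"y":0,"z":0,"wx":0,"wy":0,"wz":0,"claw":255}]'
```

```text
time_s: 34.78
tcp_pos: [0.4068, 0.2931, 0.1104]
orientation: [[0.0, 0.001, 1.0], [-0.0, 1.0, -0.001], [-1.0, -0.0, 0.0]]
ft_force: [-1.1, 0.1, -0.9]
opening: 0.191
```

```bash
python3 -m crank '[{"x":0.01,"y":0,"z":0,"wx":0,"wy":0,"wz":0,"claw":255},{"x":0.02,"y":0,"z":0,"wx":0,"wy":0,"wz":0,"claw":255},{"x":0.03,"y":0,"z":0,"wx":0,"wy":0,"wz":0,"claw":255}]'
```

```text
time_s: 35.03
tcp_pos: [0.4069, 0.2933, 0.1047]
orientation: [[0.0, 0.001, 1.0], [0.0, 1.0, -0.001], [-1.0, 0.0, 0.0]]
ft_force: [0.1, 0.3, -0.8]
opening: 0.192
```

```bash
python3 -m crank '[{"x":0.02,"y":0,"z":0,"wx":0,"wy":0,"wz":0,"claw":255},{"x":0.04,"y":0,"z":0,"wx":0,"wy":0,"wz":0,"claw":255},{"x":0.06,"y":0,"z":0,"wx":0,"wy":0,"wz":0,"claw":255},{"x":0.08,"y":0,"z":0,"wx":0,"wy":0,"wz":0,"claw":255},{"x":0.09,"y":0,"z":0,"wx":0,"wy":0,"wz":0,"claw":255}]'
```

```text
time_s: 35.45
tcp_pos: [0.4067, 0.2931, 0.0862]
orientation: [[-0.0, 0.001, 1.0], [-0.0, 1.0, -0.001], [-1.0, -0.0, -0.0]]
ft_force: [-0.3, -0.2, -0.1]
opening: 0.191
```

```bash
python3 -m crank '[{"x":0.01,"y":0,"z":0,"wx":0,"wy":0,"wz":0,"claw":255},{"x":0.02,"y":0,"z":0,"wx":0,"wy":0,"wz":0,"claw":255},{"x":0.03,"y":0,"z":0,"wx":0,"wy":0,"wz":0,"claw":255},{"x":0.03,"y":0,"z":0,"wx":0,"wy":0,"wz":0,"claw":255}]'
```

```text
time_s: 35.78
tcp_pos: [0.4068, 0.2931, 0.0806]
orientation: [[0.0, 0.001, 1.0], [-0.0, 1.0, -0.001], [-1.0, -0.0, 0.0]]
ft_force: [0.8, 0.3, -0.6]
opening: 0.193
```

```bash
python3 -m crank '[{"x":0.005,"y":0,"z":0,"wx":0,"wy":0,"wz":0,"claw":255},{"x":0.01,"y":0,"z":0,"wx":0,"wy":0,"wz":0,"claw":255},{"x":0.015,"y":0,"z":0,"wx":0,"wy":0,"wz":0,"claw":255},{"x":0.018,"y":0,"z":0,"wx":0,"wy":0,"wz":0,"claw":255}]'
```

```text
time_s: 36.12
tcp_pos: [0.4069, 0.2932, 0.0772]
orientation: [[0.0, 0.001, 1.0], [0.0, 1.0, -0.001], [-1.0, 0.0, 0.0]]
ft_force: [-0.2, -0.0, -0.7]
opening: 0.19
```

```bash
python3 -m crank '[{"x":0.005,"y":0,"z":0,"wx":0,"wy":0,"wz":0,"claw":255},{"x":0.008,"y":0,"z":0,"wx":0,"wy":0,"wz":0,"claw":255},{"x":0.008,"y":0,"z":0,"wx":0,"wy":0,"wz":0,"claw":255}]'; python3 -c "
from h import *
go(); snap('side','sd33',(165,110,245,210),6)"
```

```text
time_s: 36.37
tcp_pos: [0.4071, 0.2933, 0.0767]
orientation: [[0.001, 0.001, 1.0], [0.001, 1.0, -0.001], [-1.0, 0.001, 0.001]]
ft_force: [-6.8, -5.6, 20.5]
opening: 0.189
t 36.37 tcp [0.4071 0.2933 0.0767] yaw 89.93 open 0.189 F [-6.8 -5.6 20.5] q5 0.63
shift x,y,z [0. 0. 0.] turn [-0.      0.0006 -0.0003] rows>= 1
```

View pics/sd33.png

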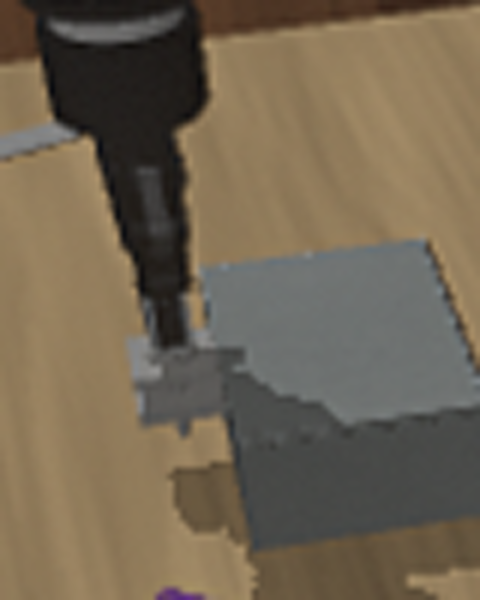

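The collar is seated, with a 20 N reaction and the foot showing below the lug at (185,430). I'll release and retreat.

```bash
python3 -m crank '[{"x":-0.006,"y":0,"z":0,"wx":0,"wy":0,"wz":0,"claw":255},{"x":-0.006,"y":0,"z":0,"wx":0,"wy":0,"wz":0,"claw":120},{"x":-0.006,"y":0,"z":0,"wx":0,"wy":0,"wz":0,"claw":120},{"x":-0.006,"y":0,"z":0,"wx":0,"wy":0,"wz":0,"claw":120},{"x":-0.006,"y":0,"z":0,"wx":0,"wy":0,"wz":0,"claw":120}]';python3 -m crank '[{"x":-0.05,"y":0,"z":0,"wx":0,"wy":0,"wz":0,"claw":120},{"x":-0.2,"y":0,"z":0,"wx":0,"wy":0,"wz":0,"claw":120},{"x":-0.4,"y":0,"z":0,"wx":0,"wy":0,"wz":0,"claw":120},{"x":-0.55,"y":-0.1,"z":0,"wx":0,"wy":0,"wz":0,"claw":120},{"x":-0.6,"y":-0.3,"z":0,"wx":0,"wy":0,"wz":0,"claw":120}]';python3 -m crank '[{"x":0,"y":-0.2,"z":0,"wx":0,"wy":0,"wz":0,"claw":120},{"x":0,"y":-0.4,"z":0,"wx":0,"wy":0,"wz":0,"claw":120},{"x":0,"y":-0.6,"z":0,"wx":0,"wy":0,"wz":0,"claw":120},{"x":0,"y":-0.8,"z":0,"wx":0,"wy":0,"wz":0,"claw":120},{"x":0,"y":-0.8,"z":0,"wx":0,"wy":0,"wz":0,"claw":120}]'; python3 -c "
from h import *
go(); snap('side','sd34'); snap('top','t34'); snap('side','sd35',(165,130,245,210),7)"
```

```text
time_s: 36.83
tcp_pos: [0.4068, 0.2932, 0.0767]
orientation: [[0.0, 0.001, 1.0], [-0.0, 1.0, -0.001], [-1.0, -0.0, 0.0]]
ft_force: [0.2, -0.3, 0.1]
opening: 0.529
time_s: 37.25
tcp_pos: [0.4083, 0.2357, 0.2016]
orientation: [[0.005, -0.002, 1.0], [0.004, 1.0, 0.002], [-1.0, 0.004, 0.005]]
ft_force: [2.3, -1.0, 1.0]
opening: 0.531
time_s: 37.67
tcp_pos: [0.4063, 0.0677, 0.1978]
orientation: [[0.001, 0.007, 1.0], [-0.001, 1.0, -0.007], [-1.0, -0.001, 0.001]]
ft_force: [0.4, 0.8, -0.3]
opening: 0.526
t 37.67 tcp [0.4063 0.0677 0.1978] yaw 89.61 open 0.526 F [ 0.4  0.8 -0.3] q5 0.17
shift x,y,z [0. 0. 0.] turn [0.     0.0006 0.0007] rows>= 1
```

View pics/sd34.png

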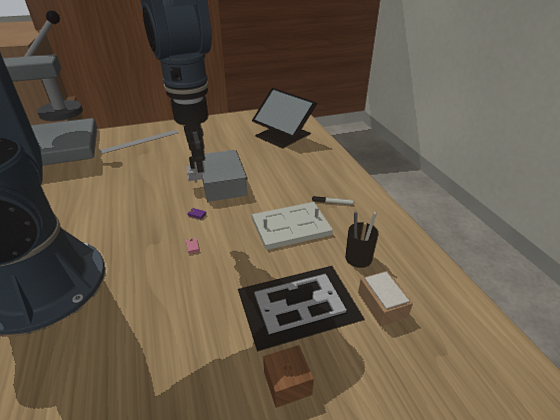

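View pics/t34.png

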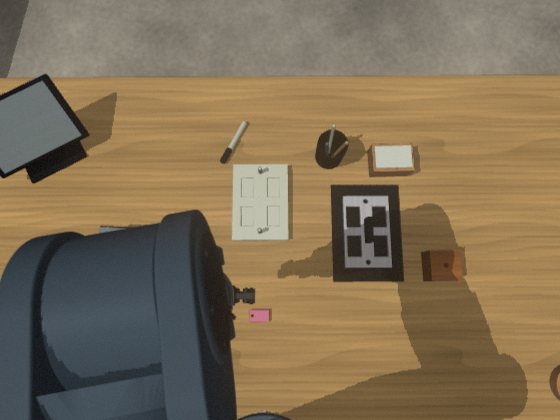

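View pics/sd35.png

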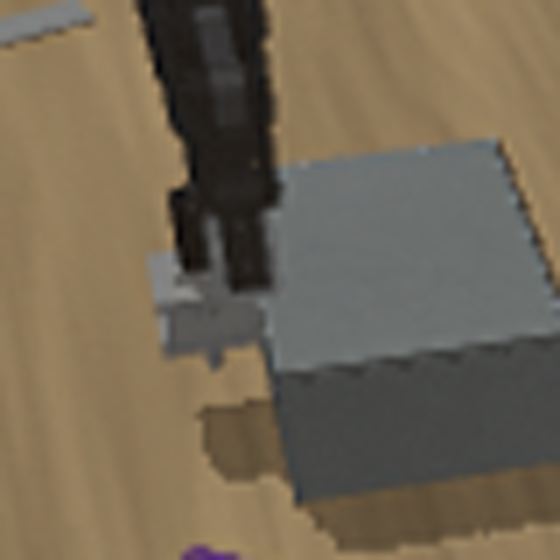

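The finger still hides the pin, so I'll move farther off for a clear final look.

```bash
python3 -m crank '[{"x":-0.1,"y":-0.2,"z":0,"wx":0,"wy":0,"wz":0,"claw":120},{"x":-0.1,"y":-0.4,"z":0,"wx":0,"wy":0,"wz":0,"claw":120},{"x":-0.1,"y":-0.6,"z":0,"wx":0,"wy":0,"wz":0,"claw":120},{"x":-0.1,"y":-0.8,"z":0,"wx":0,"wy":0,"wz":0,"claw":120},{"x":-0.1,"y":-0.8,"z":0,"wx":0,"wy":0,"wz":0,"claw":120}]'; python3 -c "
from h import *
go(); snap('side','sd36',(155,110,265,210),6); s=snap('top','t36',(70,190,210,320),5)"
```

```text
time_s: 38.23
tcp_pos: [0.4066, -0.0911, 0.2171]
orientation: [[0.001, 0.005, 1.0], [-0.002, 1.0, -0.005], [-1.0, -0.002, 0.001]]
ft_force: [-0.4, 1.4, -0.6]
opening: 0.528
t 38.23 tcp [ 0.4066 -0.0911  0.2171] yaw 89.74 open 0.528 F [-0.4  1.4 -0.6] q5 -0.21
shift x,y,z [0. 0. 0.] turn [0.     0.0003 0.0007] rows>= 1
```

View pics/sd36.png

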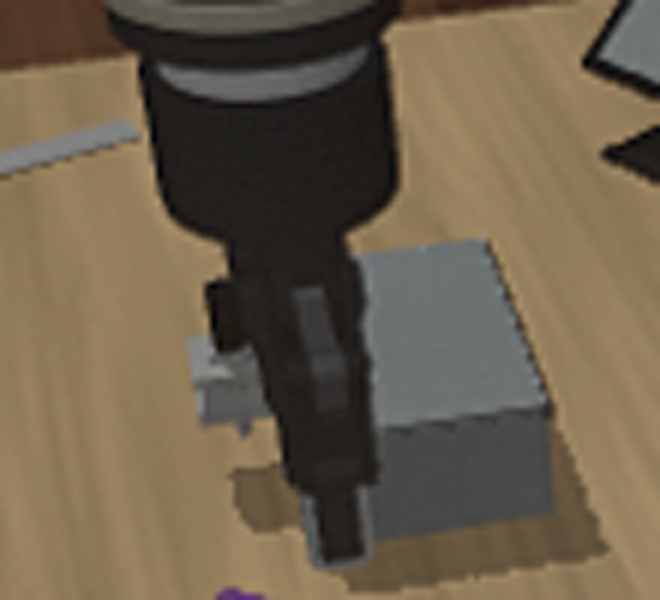

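View pics/t36.png

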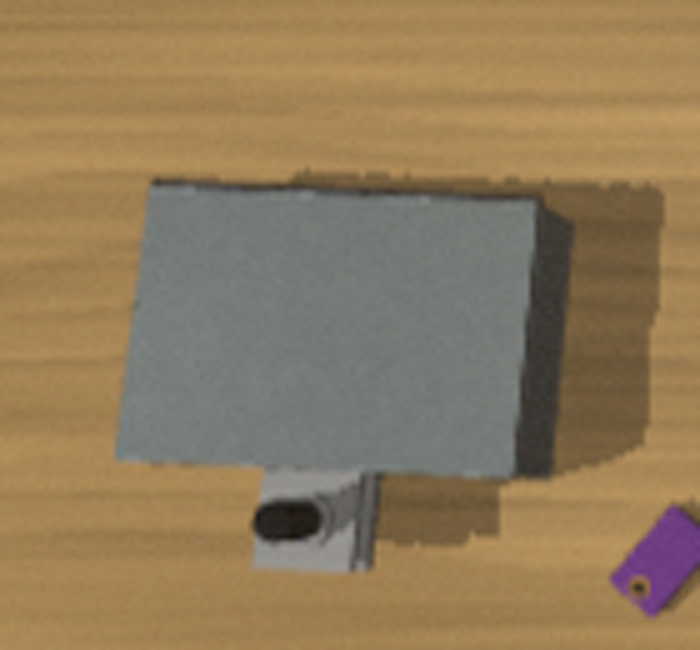

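The top view shows the lid shut and the pin upright in the tab at (300,520), with its collar on the tab. The plate is flat on the mat. Handing in.

```bash
python3 -c "
from plant import arm
print(arm.close_job())"
```

```text
the job is handed in; nothing more can be done
None
```

The job is handed in at about 38 s of the 210 s allowed; no verdict was reported.

**What was done:**
- I lifted the plate straight up off its dowels, level, and laid it flat near the middle of the mat.
- The jig held only two tags at the start. Those two and the two brown counter tags are in the grey box.
- I shut the lid, then pushed the pin down through the tab and lug until its collar stopped on the tab.

**Last checks:**
- **Pin and lid:** the pictures show the lid closed, the pin upright with its collar on the tab, and its foot showing below the lug. Its foot met no resistance through both holes, and the collar gave about 20 N when it seated.
- **Plate:** it still lies flat on the mat.
- **Bystanders:** the cup, carton and marker look unmoved, as do the pink and purple look-alikes. I judged this by eye and did not measure it.
- **Gripper:** it was in free air and touching nothing.

**Disagreements and limits:**
- The side camera placed distant points 3 to 9 mm off from the top camera in y. I used the top camera, which the grasps bore out.
- Pressing the lid shut peaked at about 42 N at the wrist, through the fingertips and not the gripper body.
- The tags were last seen in the box just before the lid closed.

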